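# Make up a touch-up kit tray

## Task

Make up the touch-up kit for the finished panel: first fold all four walls of the tray fully upright. Then lay every spare wood strip inside the tray below its rim, and shake up the paint bottle by holding it pressed fully down on the mixer's sprung head for two seconds, after which stand it upright on the tray's floor; strips and bottle may go in in any order once the walls are up. Leave the tape, cork block and brush pot where they are, and the tray with all its walls still standing.

Things in the scene. Friction and masses are not known exactly. Their poses are not given: they have to be found in the camera images.
- tray: Folding tray of white-lined board, 4 mm thick; this is its base, 130 (x) x 200 (y) x 4 mm, taped to the bench so it never moves. Origin: centre of the base's underside, on the bench; x along the short side (away from the robot at yaw 0), y along the long side, z up. Its four walls are creased to the base's edges; raised, the tray is 126 x 196 mm inside, rim 62 mm above the bench.
- wall_near (a joint): Angle of the long wall on the base's -x edge, 200 mm long, 60 mm from crease to free edge, 4 mm thick. 0 rad = flat on the bench, grows as it is raised, stops at 1.57 rad = upright. It starts half raised (0.45 to 0.85). The crease is stiff: the wall stays wherever it is left; about 0.05 N m moves it.
- wall_near_hinge (a point): Middle of that wall's crease, 2 mm above the bench, on the edge of the base (near wall); axes parallel to those of the tray.
- wall_near_edge (a point): Middle of the free edge of the near wall, half-way through the board, 60 mm from the crease; it moves with the wall.
- wall_far (a joint): Angle of the long wall on the base's +x edge, 200 mm long, 60 mm from crease to free edge, 4 mm thick. 0 rad = flat on the bench, grows as it is raised, stops at 1.57 rad = upright. It starts half raised (0.45 to 0.85). The crease is stiff: the wall stays wherever it is left; about 0.05 N m moves it.
- wall_far_hinge (a point): Middle of that wall's crease, 2 mm above the bench, on the edge of the base (far wall); axes parallel to those of the tray.
- wall_far_edge (a point): Middle of the free edge of the far wall, half-way through the board, 60 mm from the crease; it moves with the wall.
- wall_left (a joint): Angle of the short end wall on the base's +y edge, 122 mm long, with two small ears (26 mm deep, 3 mm thick) already bent square to it, at its two ends on its inner face, 60 mm from crease to free edge, 4 mm thick. 0 rad = flat on the bench, grows as it is raised, stops at 1.57 rad = upright. It starts half raised (0.45 to 0.85). The crease is stiff: the wall stays wherever it is left; about 0.05 N m moves it.
- wall_left_hinge (a point): Middle of that wall's crease, 2 mm above the bench, on the edge of the base (left wall); axes parallel to those of the tray.
- wall_left_edge (a point): Middle of the free edge of the left wall, half-way through the board, 60 mm from the crease; it moves with the wall.
- wall_right (a joint): Angle of the short end wall on the base's -y edge, 122 mm long, with ears like the other end wall, 60 mm from crease to free edge, 4 mm thick. 0 rad = flat on the bench, grows as it is raised, stops at 1.57 rad = upright. It starts half raised (0.45 to 0.85). The crease is stiff: the wall stays wherever it is left; about 0.05 N m moves it.
- wall_right_hinge (a point): Middle of that wall's crease, 2 mm above the bench, on the edge of the base (right wall); axes parallel to those of the tray.
- wall_right_edge (a point): Middle of the free edge of the right wall, half-way through the board, 60 mm from the crease; it moves with the wall.
- mixer_head (a joint): How far the round head of the touch-start bottle mixer is pressed down: 0 m = up, 0.008 m = fully down. Sprung: about 3 N starts it moving, about 10 N holds it fully down; it comes up again when let go.
- mixer_pad (a point): Centre of the top face of the mixer's flat round rubber head, 78 mm across, 94 mm above the bench when up. The mixer is a grey box 120 x 136 mm and 68 mm high with a black foot; the head stands clear above its middle. Fixed to the bench. z up.
- bottle_mid (a point): Squat white plastic paint bottle with paper band and black screw cap, closed, standing: 74 mm high, body 54 mm across and straight-sided up to 50 mm from its foot, cap 48 mm across; 0.16 kg. This point is on its axis half-way up, 37 mm above its foot; z towards the cap.
- strip1_mid (a point): Spare hardwood strip, a plain bar 90 x 30 x 18 mm lying flat, 36 g; from two to four of the strips are there in any one start, all alike. This point is its centre; x along its 90 mm length, y across its 30 mm width, z up through its 18 mm thickness.
- strip2_mid (a point): Spare hardwood strip, a plain bar 90 x 30 x 18 mm lying flat, 36 g; from two to four of the strips are there in any one start, all alike. This point is its centre; x along its 90 mm length, y across its 30 mm width, z up through its 18 mm thickness.
- strip3_mid (a point): Spare hardwood strip, a plain bar 90 x 30 x 18 mm lying flat, 36 g; from two to four of the strips are there in any one start, all alike. This point is its centre; x along its 90 mm length, y across its 30 mm width, z up through its 18 mm thickness.
- strip4_mid (a point): Spare hardwood strip, a plain bar 90 x 30 x 18 mm lying flat, 36 g; from two to four of the strips are there in any one start, all alike. This point is its centre; x along its 90 mm length, y across its 30 mm width, z up through its 18 mm thickness.
- tape: Bystander: roll of paper tape lying flat, 100 mm across, 25 mm high. Origin: centre of its underside.
- cork_block: Bystander: cork sanding block 110 x 60 x 30 mm. Origin: centre of its underside.
- brush_pot: Bystander: metal pot 80 mm across, 100 mm high, brushes standing in it up to 180 mm. Origin: centre of its underside.
Things that resemble listed ones, but are neither listed nor needed, are in the scene too. What is shaped like the part that bears strip2_mid but turquoise is not meant.

How it is judged:
By the outcome, as a careful person would: the job done as asked, in the order asked, and still so for the second after the job is handed in, with the robot touching nothing.
Of strip1, strip2, strip3, strip4 only 2 to 4 are there at a start; the rules pass over those that are not, and their reading is None.
At some moment in a run one of strip1, strip2, strip3, strip4 may be knocked a few centimetres aside while the robot is not near it.
It also fails if it takes over 210 s, if anything falls off the work surface, if the arm or the gripper's body presses on something with over 40 N, if the wrist force passes 120 N, or if a joint passes its speed limit or range.

## Robot

A 6-joint arm with a two-finger parallel gripper is mounted at the origin on the work surface. World frame = base frame: x ahead of the robot, y to its left, z up, the work surface at z = 0. Lengths are in m, angles in rad, forces in N, time in s.
With the tool pointing down it reaches from about 0.35 to 0.975 m from the base axis. Payload 4.9 kg.
Tool frame: the origin (TCP) lies on the centre line of the jaws, within the pads' length; the fingertips stand 14 mm ahead of it and the grasp point (between the pads) lies 5 mm behind it; y points along the fingers, z is the direction in which the jaws open and shut, and the axes are right-handed (so a half turn about y gives the same grasp; the last joint's range is limited). The gripper opens to 85 mm and grips with 20 to 120 N. Pads are 22 mm wide; open, the fingers measure 114 mm over their backs; the gripper's body (76 mm by 85 mm) begins 54 mm behind the grasp point. The pads swing forward as they close: fully open they stand 13 mm farther back than shut.
Start: joints at [1.083, 0.053, 1.613, -0, 1.476, -0.119], TCP at [0.225, 0.583, 0.245] pointing down, gripper open.
Joint ranges: [-3.01, 3.01], [-1.01, 2.22], [0.06, 2.58], [-1.02, 4.17], [0.09, 2.62], [-3.14, 3.14]. Speed limits (rad/s): [2.57, 2.57, 3.14, 3.14, 3.14, 3.14].

## Interface

Orientations are given as a rotation vector (axis times angle).
In Python, from station import ctrl gives the robot as it stands.
- The arm moves only by the tool servo_tool, never from a script. Its arguments are lists of equal length, an entry for each row: "delta_pos": the shift along the tool's x, y, z in m, a list of three; "dr": the turn, a rotation vector about the tool's x, y, z in degrees, a list of three; "grip": the opening, from 0 (shut) to 1 (fully open). In form: {"delta_pos": [[x, y, z], ...], "dr": [[rx, ry, rz], ...], "grip": [grip, ...]}. A call has 1 to 5 rows; each row shifts and turns the pose as measured when the row begins, along the tool's axes as they then stand; what a row does not reach is not made up. A row lasts 1/8 s, in which the tool goes at most 62.5 mm and 10.7 degrees, less where a joint would pass 70% of its speed; a pose out of reach is approached as far as the arm can. A call is refused whole if a number of a shift passes 0.0625 or a number of a turn 10.7, either way. A call with a gripper value outside its range is refused whole. The fingers move at their own pace and stop on an object; "grip_force" is the grip in N (left out, the last holds). Time passes only in rows, so rows that do not move let the fingers close. It gives the time, the measured TCP pose, the force and the opening at its end, in the units of the state.
- ctrl.get_obs(): the state, without advancing time (a new reading comes with each control period).
- ctrl.get_image(name): name is "side" or "top"; returns the picture (480x640x3 uint8, red, green, blue); there is no depth.
- ctrl.camera_params(name): a dict with "fovy" (degrees; the focal length in pixels is half the picture's height over the tangent of half this angle, whatever the lens; pixels are square), "cx", "cy" (the principal point, pixels), "eye" and "rotation" of the camera in the world. Camera axes: x right, y down, z forward; pixel columns grow to the right and rows downward; lengths in m; the calibration is good to about 2 mm. A picture is of the moment at which its call begins. camera_params takes no time and is no camera call.
- ctrl.finish_job(): hands the job in, once; it reports no verdict.
Trained networks look in the newest picture that a camera, given by its name, has taken for a name from the list of things; names that differ only in an ending like _2 or _b are one class to them, and where a whole thing is asked for, a point or a joint stands for the part that bears it (a point fixed in the world has none). Each returns a list of dicts, best first, with "score" (0 to 1); they miss things now and then, are a little off and sometimes report something else, mostly with a low value. They report only what shows in the picture. A call takes as long as a camera call. They do not tell look-alikes from the thing itself.
- ctrl.masks_of(camera, label): "pixels" (480x640 bool, what is visible of it) and "extent" ([left, top, right, bottom] in pixels, round what is visible of it).
The state is a dict: "t": time; "q": joint angles; "dq": joint speeds; "effort": joint torques, N m; "tool_pos": TCP position; "tool_rot": TCP orientation; "contact_force": force on the tool from outside, world axes, zero at the start; "wrist_torque": the same for the moment, N m; "opening": finger opening in m.
Only numpy, scipy, OpenCV 4.12 (cv2) and the standard library are available. Lean on these libraries where they do the work, as an engineer would, in place of code of your own. Each camera call takes 0.05 s, during which the arm holds its last target.

## Working session

There is one attempt and no reset: what is moved stays moved. The work goes in short steps, Python scripts to look and compute and a tool call to move; the robot and the scene stay as the last step left them, time stands still between calls to the robot, and variables do not carry over. Pictures are saved under pics/ and viewed, and the job is handed in when it is done.

Besides the shell and the picture viewer there is one more tool, called after "Call:" as name(argument=value, ...), one argument or row to a line, values as JSON. servo_tool: Moves the arm, as the interface text tells. Its arguments: {"type":"object","properties":{"delta_pos":{"type":"array","items":{"type":"array","items":{"type":"number"}}},"dr":{"type":"array","items":{"type":"array","items":{"type":"number"}}},"grip":{"type":"array","items":{"type":"number"}},"grip_force":{"type":"number"}},"required":["delta_pos","dr","grip"]}

```bash
ls; mkdir -p pics
python3 - <<'E'
from station import ctrl
import cv2
o=ctrl.get_obs()
for k,v in o.items(): print(k,v)
for n in ("top","side"):
    print(n,ctrl.camera_params(n))
    cv2.imwrite(f"pics/{n}0.png",ctrl.get_image(n)[:,:,::-1])
E
```

```text
pics
t 0.0
q [ 1.08302752e+00  5.33640981e-02  1.61428640e+00  2.31154437e-05
  1.47597138e+00 -1.18959949e-01]
dq [ 0.00060115 -0.0018522  -0.00033115  0.0005989   0.00035804  0.00096995]
effort [-1.09455159e-03 -3.93682945e+01 -3.70171916e+01 -9.23343782e-05
  6.83884675e-03  2.96041003e-05]
tool_pos [0.22501077 0.58246613 0.24406302]
tool_rot [-1.55329227  0.28993895 -0.28894739]
contact_force [-0.09943677 -0.88515367  0.42408804]
wrist_torque [ 0.0271838   0.0309633  -0.03987042]
opening 0.08519230976869888
top {'fovy': 52.06685764989866, 'cx': 324.6140497016393, 'cy': 233.4346488257366, 'eye': array([0.37642509, 0.01364054, 1.16421617]), 'rotation': array([-2.1215604 ,  2.1517091 , -0.19271791])}
side {'fovy': 57.311950789712995, 'cx': 320.93290043678155, 'cy': 236.78109075051808, 'eye': array([ 0.34698159, -0.8064861 ,  0.77899093]), 'rotation': array([-2.23251096,  0.29434587, -0.12487214])}
```

View pics/top0.png

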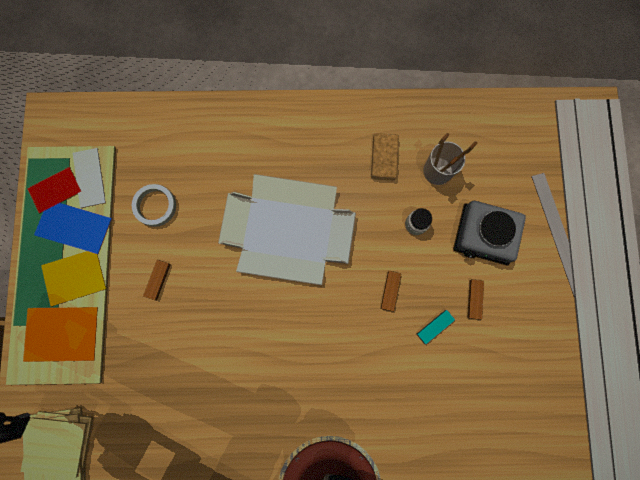

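View pics/side0.png

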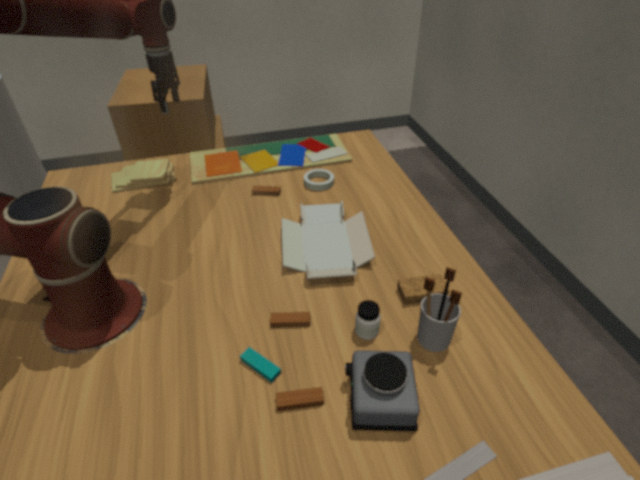

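The top view shows three brown strips at about (157,280), (391,291) and (476,300), a turquoise decoy at (436,327), the tray at (290,232), the bottle at (420,221) and the mixer at (493,230). The side view shows the same things.

```bash
cat > h.py <<'E'
import numpy as np, cv2
from scipy.spatial.transform import Rotation as R
from station import ctrl
def cam(n):
    p=ctrl.camera_params(n); f=240/np.tan(np.radians(p['fovy'])/2)
    return p,f,R.from_rotvec(p['rotation']).as_matrix(),np.array(p['eye'])
def proj(n,X):
    p,f,M,e=cam(n); c=(np.atleast_2d(X)-e)@M
    return np.c_[p['cx']+f*c[:,0]/c[:,2],p['cy']+f*c[:,1]/c[:,2]]
def unproj(n,uv,z):
    p,f,M,e=cam(n); uv=np.atleast_2d(uv).astype(float)
    d=np.c_[(uv[:,0]-p['cx'])/f,(uv[:,1]-p['cy'])/f,np.ones(len(uv))]@M.T
    return e+d*((z-e[2])/d[:,2])[:,None]
def shot(n,name,crop=None,s=1):
    im=ctrl.get_image(n)
    b=im[:,:,::-1]
    if crop: x0,y0,x1,y1=crop; b=b[y0:y1,x0:x1]
    if s!=1: b=cv2.resize(b,None,fx=s,fy=s,interpolation=cv2.INTER_CUBIC)
    cv2.imwrite(f"pics/{name}.png",b); return im
E
python3 - <<'E'
from h import *
shot("top","t1",(200,150,400,300),4)
shot("side","s1",(260,180,460,330),4)
for cn in ("top","side"):
  for l in ("tray","wall_near","wall_far","wall_left","wall_right","mixer_pad","bottle_mid","strip1_mid","strip2_mid","tape","cork_block","brush_pot"):
    try:
        for m in ctrl.masks_of(cn,l):
            px=m['pixels'];ys,xs=np.nonzero(px)
            z={'strip1_mid':.018,'strip2_mid':.018}.get(l,0.0)
            r=cv2.minAreaRect(np.c_[xs,ys].astype(np.float32))
            c=unproj(cn,[r[0]],z)[0]
            print(cn,l,round(m['score'],2),m['extent'],px.sum(),"c",np.round([xs.mean(),ys.mean()],1),"xyz",np.round(c,3), np.round(cv2.boxPoints(r),0).tolist())
    except Exception as ex: print(cn,l,ex)
print(ctrl.get_obs()['t'])
E
```

```text
top tray 0.89 [216.9, 173.6, 355.0, 283.9] 10705 c [287.2 228.7] xyz [0.59  0.092 0.   ] [[214.0, 267.0], [230.0, 169.0], [359.0, 190.0], [343.0, 289.0]]
top tray 0.49 [326.0, 212.4, 353.7, 263.9] 1236 c [340.2 235.5] xyz [ 0.572 -0.035  0.   ] [[324.0, 261.0], [331.0, 206.0], [356.0, 210.0], [348.0, 264.0]]
top wall_near 0.95 [235.4, 248.9, 324.3, 283.1] 1867 c [280.3 267.1] xyz [0.497 0.108 0.   ] [[236.0, 272.0], [240.0, 249.0], [324.0, 262.0], [321.0, 285.0]]
top wall_far 0.6 [251.7, 173.5, 335.1, 206.9] 1935 c [293.6 191.6] xyz [0.682 0.076 0.   ] [[250.0, 197.0], [254.0, 173.0], [337.0, 186.0], [333.0, 210.0]]
top wall_far 0.51 [219.9, 191.8, 252.8, 246.3] 1344 c [234.8 219.9] xyz [0.614 0.217 0.   ] [[217.0, 244.0], [227.0, 190.0], [252.0, 195.0], [243.0, 249.0]]
top wall_left 0.76 [218.9, 196.2, 251.8, 248.3] 1298 c [234.7 219.9] xyz [0.613 0.217 0.   ] [[218.0, 244.0], [228.0, 191.0], [252.0, 195.0], [242.0, 248.0]]
top wall_right 0.83 [324.6, 207.5, 356.4, 263.6] 1179 c [339.9 235.9] xyz [ 0.571 -0.036  0.   ] [[325.0, 261.0], [332.0, 207.0], [355.0, 210.0], [348.0, 264.0]]
[... 5044 characters left out ...]
9.0], [443.0, 272.0], [447.0, 300.0], [399.0, 306.0]]
side cork_block 0.5 [365.6, 348.2, 410.3, 391.4] 1408 c [384.7 372.4] xyz [ 0.598 -0.329  0.   ] [[364.0, 352.0], [406.0, 352.0], [406.0, 392.0], [364.0, 392.0]]
side brush_pot 0.83 [416.1, 269.2, 463.2, 350.9] 2367 c [438.2 314.3] xyz [ 0.784 -0.202  0.   ] [[415.0, 348.0], [425.0, 264.0], [465.0, 269.0], [454.0, 353.0]]
side brush_pot 0.65 [281.8, 201.7, 375.0, 275.1] 5266 c [325.  241.3] xyz [0.596 0.114 0.   ] [[280.0, 205.0], [371.0, 202.0], [374.0, 275.0], [283.0, 278.0]]
side brush_pot 0.3 [270.7, 311.0, 309.7, 325.6] 588 c [289.4 319. ] xyz [ 0.438 -0.141  0.   ] [[270.0, 312.0], [309.0, 312.0], [309.0, 326.0], [270.0, 326.0]]
1.4
```

View pics/t1.png

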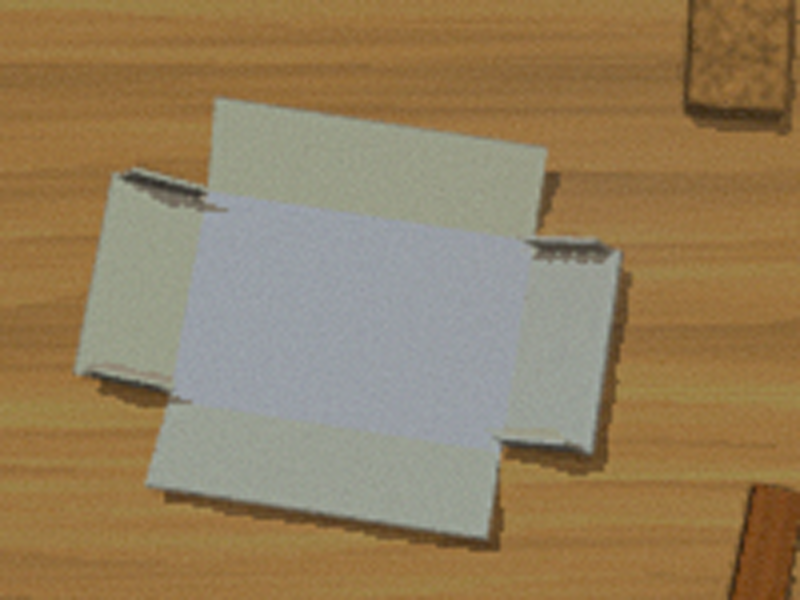

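View pics/s1.png

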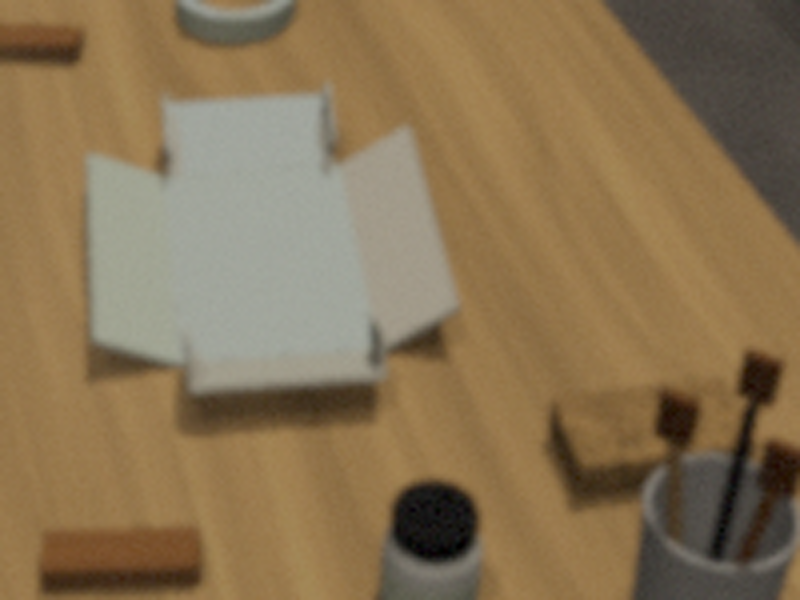

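The tray's four base corners in the top crop are near (208,192), (527,238), (497,442) and (172,402). I'll fit the tray's pose and the wall angles from these.

Run:
```python
from h import *
from scipy.optimize import least_squares
# top crop px -> image
T=lambda a:np.array(a)/4+[200,150]
S=lambda a:np.array(a)/4+[260,180]
base_t=T([[208,192],[527,238],[497,442],[172,402]])
# long wall free edges corners (far: left,right ; near: right,left), end wall corners
far_t=T([[217,98],[546,148]]); near_t=T([[490,538],[148,487]])
left_t=T([[113,174],[78,375]]); right_t=T([[620,252],[591,452]])
far_s=S([[409,127],[458,305]]); near_s=S([[91,343],[87,153]])
left_s=S([[328,95],[165,100]]); right_s=S([[382,373],[190,390]])
def W(p,L):
    x,y,th=p; c,s=np.cos(th),np.sin(th); L=np.array(L,float)
    return np.c_[x+c*L[:,0]-s*L[:,1],y+s*L[:,0]+c*L[:,1],L[:,2]]
def wall(k,a):
    h=.06*np.sin(a)+.002; d=.06*np.cos(a)
    if k=='far': return [[.065+d,.1,h],[.065+d,-.1,h]]
    if k=='near': return [[-.065-d,-.1,h],[-.065-d,.1,h]]
    if k=='left': return [[.061,.1+d,h],[-.061,.1+d,h]]
    if k=='right': return [[.061,-.1-d,h],[-.061,-.1-d,h]]
def res(q):
    p=q[:3]; r=[(proj("top",W(p,[[.065,.1,.004],[.065,-.1,.004],[-.065,-.1,.004],[-.065,.1,.004]]))-base_t)]
    for k,a,t,s in zip(('far','near','left','right'),q[3:],(far_t,near_t,left_t,right_t),(far_s,near_s,left_s,right_s)):
        X=W(p,wall(k,a)); r+= [proj("top",X)-t,proj("side",X)-s]
    return np.concatenate(r).ravel()
f=least_squares(res,[.585,.09,-.1,.6,.6,.6,.6],loss='soft_l1')
print(np.round(f.x,4)); print(np.round(res(f.x).reshape(-1,2),1).tolist())
p=f.x[:3]
import json; json.dump(list(p),open('tray.json','w'))
for n,X in (('far',[.065,0,0]),('near',[-.065,0,0]),('left',[0,.1,0]),('right',[0,-.1,0])): print(n,W(p,[X])[0].round(4))
# mixer pad, bottle
ct=[497.4,228.]; cs=[385,372.4]
print('pad',unproj("top",ct,.094).round(4),unproj("side",cs,.094).round(4))
g=ctrl.get_image("top"); 
shot("top","t2",(370,190,530,310),5); shot("side","s2",(220,280,430,438),3.8)
```

```text
[ 0.586   0.0884 -0.1645  0.6076  0.4755  0.5865  0.5402]
[[-0.3, -0.4], [1.6, 0.3], [1.1, 2.2], [-0.8, -0.3], [-0.8, -0.1], [0.3, -0.3], [-0.8, -0.1], [-0.2, 1.0], [-0.5, -0.2], [-0.6, -0.5], [0.2, -0.0], [-0.6, 0.5], [0.5, -0.6], [-0.3, -0.3], [-1.0, -0.4], [-1.2, 0.9], [0.0, -1.0], [-0.0, -0.0], [1.1, 0.4], [-0.5, -0.2]]
far [0.6502 0.0777 0.    ]
near [0.5219 0.099  0.    ]
left [0.6024 0.187  0.    ]
right [ 0.5697 -0.0103  0.    ]
pad [[ 0.5677 -0.3819  0.094 ]] [[ 0.5674 -0.3878  0.094 ]]
```

View pics/t2.png

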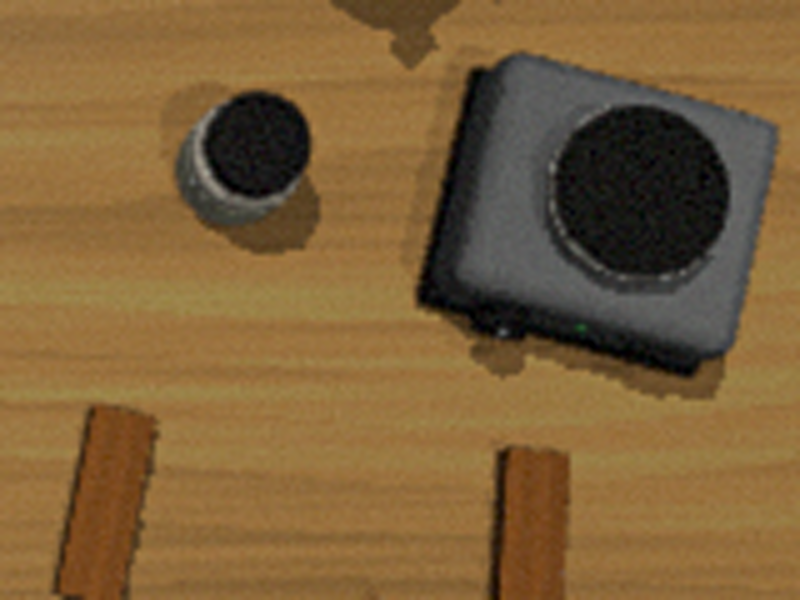

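View pics/s2.png

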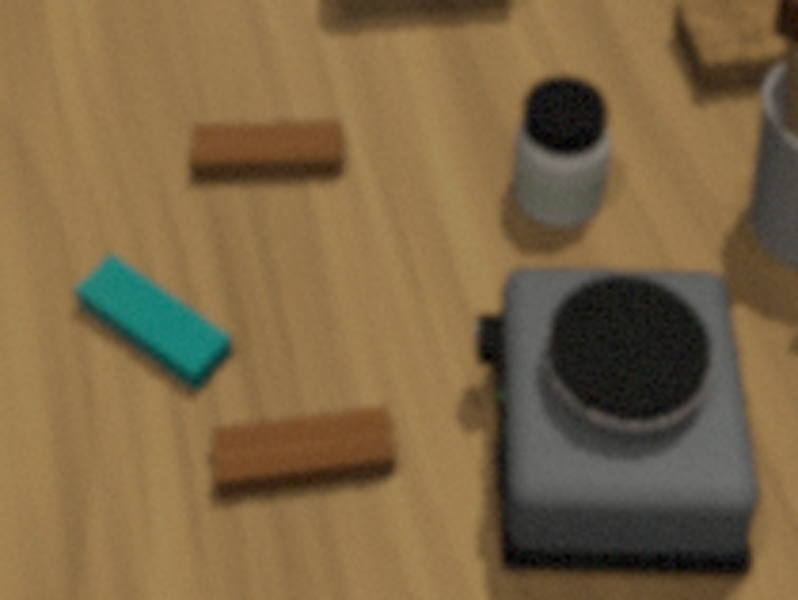

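```bash
cat >> h.py <<'E'
import json,sys
try: TR=json.load(open('tray.json'))
except Exception: TR=None
def L2W(x,y):
    c,s=np.cos(TR[2]),np.sin(TR[2]); return np.array([TR[0]+c*x-s*y,TR[1]+s*x+c*y])
def desired(yaw,P):
    # tool y down, tool z (jaw dir) horizontal at angle yaw
    y=np.array([0,0,-1.]); z=np.array([np.cos(yaw),np.sin(yaw),0]); x=np.cross(y,z)
    return np.c_[x,y,z]
def go(targets,step=.06,o=None):
    """targets: list of (x,y,z,yaw|None); prints rows"""
    o=o or ctrl.get_obs(); p=np.array(o['tool_pos']); M=R.from_rotvec(o['tool_rot']).as_matrix()
    print('t',round(o['t'],2),'pos',p.round(4),'z-axis yaw',round(np.degrees(np.arctan2(M[1,2],M[0,2])),1),'down',M[:,1].round(3),'F',np.round(o['contact_force'],1),'op',round(o['opening'],4))
    for t in targets:
        q=np.array(t[:3],float)
        if t[3] is None: Rt=M
        else:
            c=[desired(t[3]+k*np.pi,None) for k in (0,1)]
            Rt=min(c,key=lambda A:R.from_matrix(M.T@A).magnitude())
        rv=R.from_matrix(M.T@Rt).as_rotvec(degrees=True)
        n=int(max(np.ceil(np.linalg.norm(q-p)/step-1e-6),np.ceil(np.linalg.norm(rv)/10-1e-6),1))
        dp=[];dr=[]
        for i in range(n):
            d=M.T@((q-p)/(n-i)); r=R.from_matrix(M.T@Rt).as_rotvec()/(n-i)
            d=d.round(4); rd=np.degrees(r).round(1)
            dp.append(d.tolist());dr.append(rd.tolist())
            p=p+M@d; M=M@R.from_rotvec(np.radians(rd)).as_matrix()
        for i in range(0,n,5): print(n,'dp',json.dumps(dp[i:i+5]),'dr',json.dumps(dr[i:i+5]))
E
python3 - <<'E'
from h import *
th=TR[2]; a=L2W(0,.195)
print(ctrl.camera_params("top") and unproj("top",[421.4,219],.074),unproj("side",[368.9,310.3],.074),unproj("top",[498.2,228.2],.094),unproj("side",[385.8,371.6],.094))
go([(a[0],a[1],.13,th),(a[0],a[1],.03,th)])
E
```

```text
[[ 0.59425137 -0.21802379  0.074     ]] [[ 0.59602936 -0.224769    0.074     ]] [[ 0.56718297 -0.38360898  0.094     ]] [[ 0.56940632 -0.3866243   0.094     ]]
t 1.55 pos [0.2253 0.5829 0.2453] z-axis yaw 68.9 down [-0. -0. -1.] F [ 0.8  0.4 -0.1] op 0.0852
9 dp [[0.0528, 0.0128, -0.0156], [0.0546, 0.0128, -0.0074], [0.055, 0.0128, 0.0009], [0.0543, 0.0128, 0.0092], [0.0523, 0.0128, 0.0173]] dr [[0.0, 8.7, 0.0], [0.0, 8.7, 0.0], [0.0, 8.7, 0.0], [0.0, 8.7, 0.0], [0.0, 8.7, 0.0]]
9 dp [[0.049, 0.0128, 0.025], [0.0447, 0.0128, 0.0322], [0.0393, 0.0128, 0.0386], [0.033, 0.0129, 0.044]] dr [[0.0, 8.7, 0.0], [0.0, 8.7, 0.0], [0.0, 8.7, 0.0], [0.0, 8.7, 0.0]]
2 dp [[-0.0, 0.05, 0.0], [-0.0001, 0.05, 0.0]] dr [[0.0, -0.0, 0.0], [0.0, -0.0, 0.0]]
```

Call:
servo_tool(
  delta_pos=[
    [0.053,0.013,-0.016],
    [0.055,0.013,-0.007],
    [0.055,0.013,0.001],
    [0.054,0.013,0.009],
    [0.052,0.013,0.017],
  ],
  dr=[
    [0,8.7,0],
    [0,8.7,0],
    [0,8.7,0],
    [0,8.7,0],
    [0,8.7,0],
  ],
  grip=[0,0,0,0,0],
  grip_force=40,
)

```text
t: 2.17
tool_pos: [0.446, 0.4125, 0.1811]
tool_rot: [-1.375, 0.889, -0.889]
contact_force: [0.8, 0.3, -0.4]
opening: 0.0002
```

Run:
```python
from h import *
th=TR[2]; a=L2W(0,.195)
go([(a[0],a[1],.13,th),(a[0],a[1],.03,th)])
```

```text
t 2.17 pos [0.446  0.4125 0.1811] z-axis yaw 24.4 down [ 0.004  0.005 -1.   ] F [ 0.8  0.3 -0.4] op 0.0002
4 dp [[0.0478, 0.0128, 0.0254], [0.0435, 0.0128, 0.0323], [0.0383, 0.0128, 0.0383], [0.0322, 0.0127, 0.0435]] dr [[-0.1, 8.5, -0.1], [-0.1, 8.4, -0.1], [-0.0, 8.5, -0.0], [-0.1, 8.4, -0.1]]
2 dp [[-0.0, 0.05, 0.0], [-0.0, 0.05, 0.0001]] dr [[0.0, 0.0, 0.0], [0.0, 0.0, 0.0]]
```

Tracking is good.

Call:
servo_tool(
  delta_pos=[
    [0.048,0.013,0.025],
    [0.043,0.013,0.032],
    [0.038,0.013,0.038],
    [0.032,0.013,0.043],
    [0,0,0],
  ],
  dr=[
    [0,8.5,0],
    [0,8.5,0],
    [0,8.5,0],
    [0,8.5,0],
    [0,0,0],
  ],
  grip=[0,0,0,0,0],
)

```text
t: 2.8
tool_pos: [0.6228, 0.272, 0.1266]
tool_rot: [-1.105, 1.35, -1.347]
contact_force: [0.2, 0.2, -0.1]
opening: -0.0001
```

Run:
```python
from h import *
th=TR[2]; a=L2W(0,.195);b=L2W(0,.113)
go([(a[0],a[1],.03,th),(b[0],b[1],.03,th)],step=.03)
```

```text
t 2.8 pos [0.6228 0.272  0.1266] z-axis yaw -11.0 down [ 0.004  0.006 -1.   ] F [ 0.2  0.2 -0.1] op -0.0001
4 dp [[-0.0018, 0.0241, -0.0017], [-0.0018, 0.0242, -0.0016], [-0.0019, 0.0241, -0.0016], [-0.0019, 0.0242, -0.0016]] dr [[-0.0, -0.4, -0.1], [-0.1, -0.4, -0.1], [-0.0, -0.4, -0.1], [-0.1, -0.4, -0.1]]
3 dp [[0.0273, 0.0, 0.0], [0.0274, 0.0, 0.0], [0.0273, 0.0, 0.0001]] dr [[0.0, -0.0, 0.0], [0.0, -0.0, 0.0], [0.0, -0.0, 0.0]]
```

Call:
servo_tool(
  delta_pos=[
    [-0.003,0.048,-0.003],
    [-0.004,0.048,-0.003],
    [0,0,0],
  ],
  dr=[
    [0,-0.8,0],
    [0,-0.8,0],
    [0,0,0],
  ],
  grip=[0,0,0],
)

```text
t: 3.18
tool_pos: [0.6192, 0.2821, 0.0308]
tool_rot: [-1.118, 1.327, -1.324]
contact_force: [-0.1, 0.4, -0.7]
opening: -0.0
```

Call:
servo_tool(
  delta_pos=[
    [0.02,0,0],
    [0.02,0,0],
    [0.02,0,0],
    [0.01,0,0],
    [0,0,0],
  ],
  dr=[
    [0,0,0],
    [0,0,0],
    [0,0,0],
    [0,0,0],
    [0,0,0],
  ],
  grip=[0,0,0,0,0],
)

```text
t: 3.8
tool_pos: [0.617, 0.2213, 0.0501]
tool_rot: [-1.075, 1.321, -1.314]
contact_force: [0.5, -0.4, -0.4]
opening: 0.0002
```

Run:
```python
from h import *
th=TR[2];b=L2W(0,.113)
go([(b[0],b[1],.03,th)],step=.03)
shot("top","t3",(200,150,400,300),4);shot("side","s3",(260,180,460,330),4)
```

```text
t 3.8 pos [0.617  0.2213 0.0501] z-axis yaw -9.4 down [ 0.036  0.036 -0.999] F [ 0.5 -0.4 -0.4] op 0.0002
2 dp [[0.012, 0.0094, -0.0047], [0.0118, 0.0097, -0.0046]] dr [[-0.8, 0.0, -1.2], [-0.9, 0.1, -1.1]]
```

View pics/s3.png

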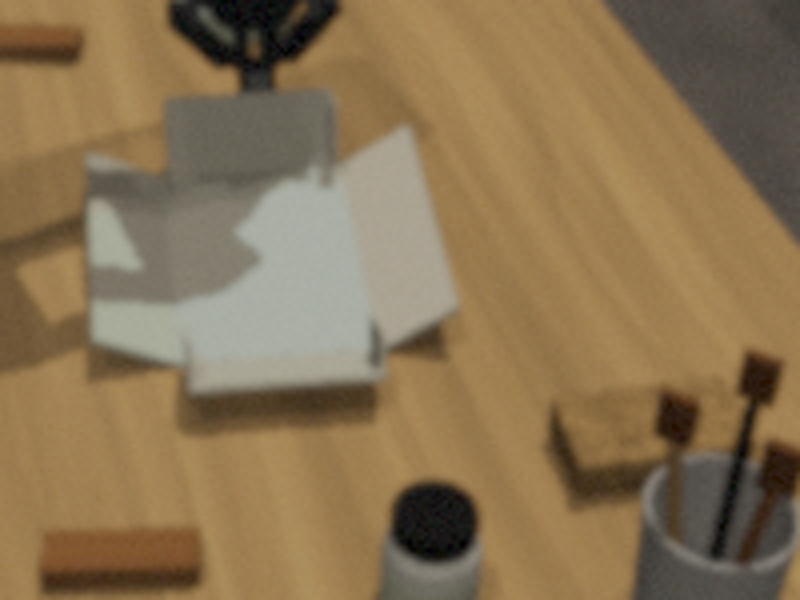

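View pics/t3.png

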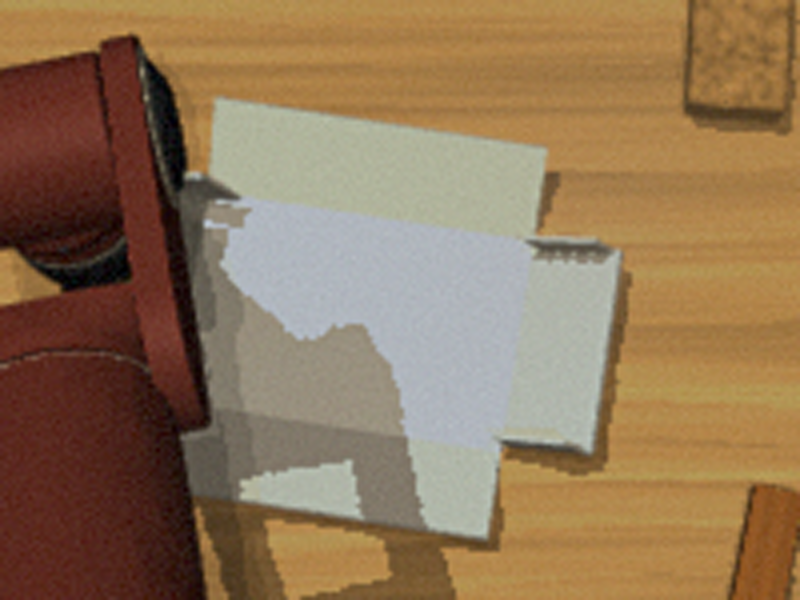

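The left wall is partly raised, but the tool drifted upward and tilted. I'll check the joints before going on.

Run:
```python
from h import *
o=ctrl.get_obs(); print(o['q'].round(3),o['dq'].round(3),o['effort'].round(1),o['tool_pos'],o['contact_force'])
```

```text
[0.221 0.284 1.701 0.03  1.116 0.371] [ 0.009  0.021  0.003 -0.001  0.001  0.002] [ -0.1 -45.1 -32.3   0.1  -0.1  -0. ] [0.61686383 0.22173631 0.04922217] [-0.16626274  0.62158385  0.3531003 ]
```

Call:
servo_tool(
  delta_pos=[
    [0,0,0],
    [0,0,0],
  ],
  dr=[
    [0,0,0],
    [0,0,0],
  ],
  grip=[0,0],
)

```text
t: 4.15
tool_pos: [0.6164, 0.2214, 0.0482]
tool_rot: [-1.078, 1.322, -1.314]
contact_force: [0.0, 1.0, 1.4]
opening: 0.0003
```

Run:
```python
from h import *
o=ctrl.get_obs(); print(o['q'].round(3),o['dq'].round(3),o['effort'].round(1),o['tool_pos'],o['contact_force'])
b=L2W(0,.117)
go([(b[0],b[1],.03,TR[2])],step=.03)
```

```text
[0.22  0.285 1.701 0.03  1.116 0.371] [-0.001  0.003  0.002 -0.001 -0.002  0.001] [ -0.5 -44.4 -31.8  -0.1   0.    0. ] [0.61635989 0.22143295 0.04821707] [0.03617804 0.98162528 1.38984701]
t 4.15 pos [0.6164 0.2214 0.0482] z-axis yaw -9.4 down [ 0.033  0.035 -0.999] F [0.  1.  1.4] op 0.0003
1 dp [[0.0199, 0.0172, -0.0086]] dr [[-1.5, 0.1, -2.3]]
```

Call:
servo_tool(
  delta_pos=[
    [0.007,0.01,-0.004],
    [0.007,0.01,-0.004],
  ],
  dr=[
    [-0.9,0,-1.3],
    [-0.9,0,-1.3],
  ],
  grip=[0,0],
)

```text
t: 4.4
tool_pos: [0.6125, 0.2126, 0.0348]
tool_rot: [-1.122, 1.324, -1.331]
contact_force: [-1.4, 10.9, 42.5]
opening: 0.0
```

Run:
```python
from h import *
b=L2W(0,.113)
go([(b[0],b[1],.03,TR[2])],step=.03)
```

```text
t 4.4 pos [0.6125 0.2126 0.0348] z-axis yaw -9.3 down [ 0.006  0.    -1.   ] F [-1.4 10.9 42.5] op 0.0
1 dp [[0.0139, 0.0048, -0.0058]] dr [[-0.4, 0.1, -0.1]]
```

Call:
servo_tool(
  delta_pos=[
    [-0.003,-0.013,0],
    [0,-0.01,0],
  ],
  dr=[
    [0,0,0],
    [0,0,0],
  ],
  grip=[0,0],
)

```text
t: 4.65
tool_pos: [0.6127, 0.2155, 0.0578]
tool_rot: [-1.126, 1.323, -1.331]
contact_force: [-0.6, -0.4, -0.1]
opening: -0.0003
```

Run:
```python
from h import *
b=L2W(0,.113)
go([(b[0],b[1],.057,TR[2])],step=.03)
shot("side","s4",(260,130,460,280),4)
```

```text
t 4.65 pos [0.6127 0.2155 0.0578] z-axis yaw -9.3 down [ 0.005 -0.002 -1.   ] F [-0.6 -0.4 -0.1] op -0.0003
1 dp [[0.0167, 0.0007, -0.0055]] dr [[-0.3, 0.1, 0.1]]
```

View pics/s4.png

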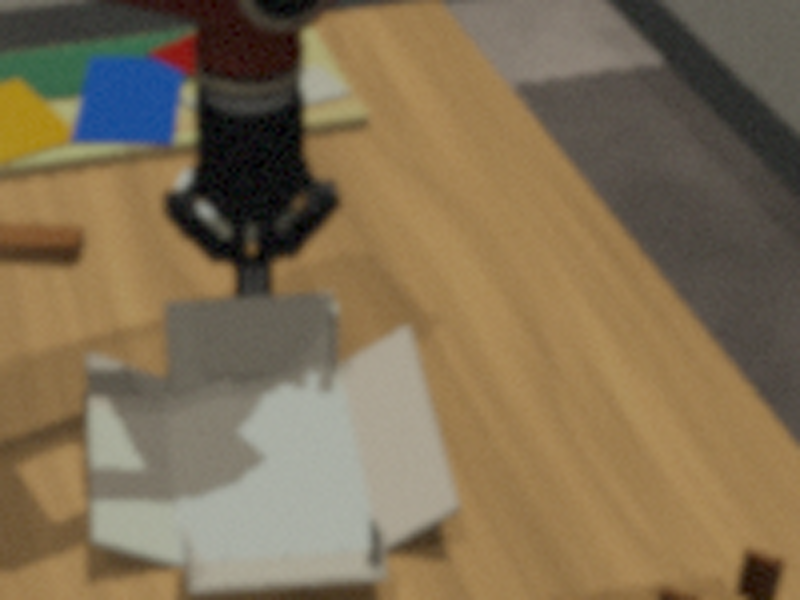

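The left wall is about two thirds up, with its free edge near crop (250,297). Keep pushing at this height.

Call:
servo_tool(
  delta_pos=[
    [0.008,0,-0.002],
    [0.006,0,-0.002],
    [0,0,0],
  ],
  dr=[
    [0,0,0],
    [0,0,0],
    [0,0,0],
  ],
  grip=[0,0,0],
)

```text
t: 5.08
tool_pos: [0.6056, 0.2014, 0.0571]
tool_rot: [-1.124, 1.325, -1.331]
contact_force: [2.7, 4.4, 3.4]
opening: 0.0002
```

Run:
```python
from h import *
b=L2W(0,.113)
go([(b[0],b[1],.057,TR[2])],step=.03)
shot("side","s5",(260,130,460,280),4)
```

```text
t 5.08 pos [0.6056 0.2014 0.0571] z-axis yaw -9.3 down [ 0.004 -0.001 -1.   ] F [2.7 4.4 3.4] op 0.0002
1 dp [[0.0017, 0.0001, -0.0008]] dr [[-0.3, 0.1, -0.0]]
```

View pics/s5.png

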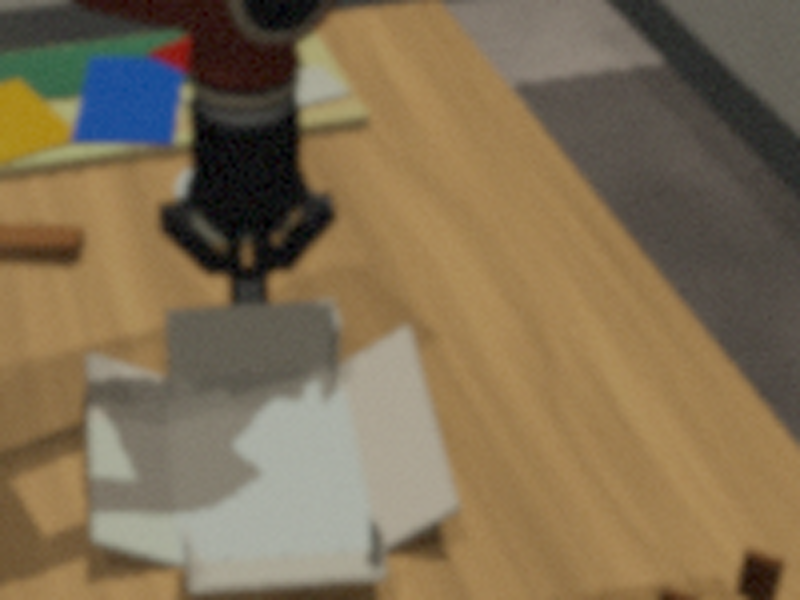

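The edge in the side crop moved from row 297 to row 305. I'll push on until the wall meets its stop, going by the force.

Call:
servo_tool(
  delta_pos=[
    [0.006,0,0],
  ],
  dr=[
    [0,0,0],
  ],
  grip=[0],
)

```text
t: 5.25
tool_pos: [0.6055, 0.2005, 0.0574]
tool_rot: [-1.113, 1.33, -1.324]
contact_force: [7.8, 29.2, -6.1]
opening: -0.0
```

Call:
servo_tool(
  delta_pos=[
    [0.006,0,0],
  ],
  dr=[
    [0,0,0],
  ],
  grip=[0],
)

```text
t: 5.38
tool_pos: [0.6055, 0.2006, 0.0575]
tool_rot: [-1.099, 1.334, -1.316]
contact_force: [6.9, 24.5, -6.6]
opening: 0.0
```

Run:
```python
from h import *
b=L2W(0,.113)
go([(b[0],b[1],.057,TR[2])],step=.03)
shot("side","s6",(260,130,460,280),4)
for y in (.1,.103,.106,.11):
  for x in (-.061,.061):
    print(y,x,((proj("side",[*L2W(x,y-.002),.062])-[260,130])*4).round(0))
```

```text
t 5.38 pos [0.6055 0.2006 0.0575] z-axis yaw -9.5 down [ 0.013  0.025 -1.   ] F [ 6.9 24.5 -6.6] op 0.0
1 dp [[0.0009, 0.0005, -0.0008]] dr [[-0.5, -0.1, -1.5]]
0.1 -0.061 [[163. 314.]]
0.1 0.061 [[334. 304.]]
0.103 -0.061 [[163. 312.]]
0.103 0.061 [[333. 301.]]
0.106 -0.061 [[162. 309.]]
0.106 0.061 [[333. 299.]]
0.11 -0.061 [[162. 306.]]
0.11 0.061 [[332. 296.]]
```

View pics/s6.png

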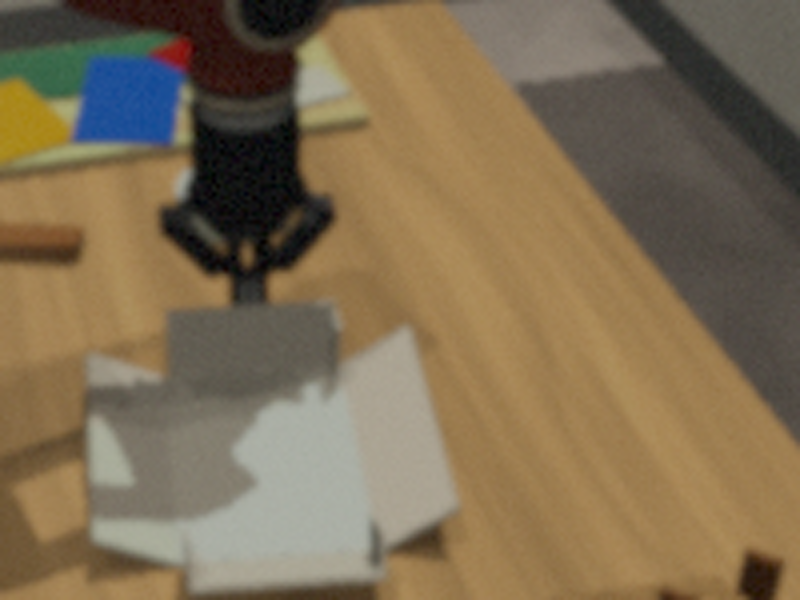

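The left wall is at its stop: the force reached 25-29 N with no further motion, and the edge is at the predicted upright pixels. On to the right wall.

Call:
servo_tool(
  delta_pos=[
    [-0.02,0,0],
    [0,-0.06,0],
    [0,-0.02,0],
  ],
  dr=[
    [-0.5,0,-1.5],
    [0,0,0],
    [0,0,0],
  ],
  grip=[0,0,0],
)

```text
t: 5.8
tool_pos: [0.6048, 0.2199, 0.1335]
tool_rot: [-1.142, 1.336, -1.328]
contact_force: [0.3, -0.8, 0.4]
opening: -0.0
```

Run:
```python
from h import *
b=L2W(0,-.180)
go([(b[0],b[1],.135,TR[2]),(b[0],b[1],.032,TR[2])],step=.06)
```

```text
t 5.8 pos [0.6048 0.2199 0.1335] z-axis yaw -9.4 down [-0.014 -0.006 -1.   ] F [ 0.3 -0.8  0.4] op -0.0
6 dp [[0.0521, 0.0002, 0.0005], [0.0522, 0.0001, 0.0005], [0.0521, -0.0, 0.0005], [0.0522, -0.0001, 0.0005], [0.0521, -0.0002, 0.0004]] dr [[0.1, 0.0, 0.1], [0.1, 0.0, 0.1], [0.1, 0.0, 0.1], [0.1, 0.0, 0.1], [0.2, 0.0, 0.0]]
6 dp [[0.0522, -0.0002, 0.0005]] dr [[0.1, 0.0, 0.1]]
2 dp [[-0.0, 0.0515, -0.0], [-0.0, 0.0515, -0.0]] dr [[0.0, 0.0, -0.0], [0.0, 0.0, -0.0]]
```

Call:
servo_tool(
  delta_pos=[
    [0.052,0,0.001],
    [0.052,0,0],
    [0.052,0,0.001],
    [0.052,0,0],
    [0.052,0,0],
  ],
  dr=[
    [0.1,0,0.1],
    [0.1,0,0.1],
    [0.1,0,0.1],
    [0.1,0,0.1],
    [0.2,0,0],
  ],
  grip=[0,0,0,0,0],
)

```text
t: 6.42
tool_pos: [0.5605, -0.0432, 0.133]
tool_rot: [-1.141, 1.328, -1.325]
contact_force: [0.4, -0.6, 0.6]
opening: 0.0
```

Call:
servo_tool(
  delta_pos=[
    [0.052,0,0],
    [0,0,0],
  ],
  dr=[
    [0,0,0],
    [0,0,0],
  ],
  grip=[0,0],
)

```text
t: 6.68
tool_pos: [0.5489, -0.0996, 0.1313]
tool_rot: [-1.143, 1.336, -1.327]
contact_force: [-0.6, 1.0, -0.4]
opening: 0.0002
```

Run:
```python
from h import *
b=L2W(0,-.180)
go([(b[0],b[1],.032,TR[2])],step=.06)
```

```text
t 6.67 pos [ 0.5489 -0.0996  0.1313] z-axis yaw -9.3 down [-0.015 -0.006 -1.   ] F [-0.6  1.  -0.4] op 0.0002
2 dp [[-0.0062, 0.0495, 0.0036], [-0.0059, 0.0496, 0.0033]] dr [[0.4, 0.0, 0.2], [0.4, 0.1, 0.3]]
```

Call:
servo_tool(
  delta_pos=[
    [0,0.05,0.003],
    [0,0.05,0.003],
    [0,0,0],
  ],
  dr=[
    [0.4,0,0.3],
    [0.4,0,0.3],
    [0,0,0],
  ],
  grip=[0,0,0],
)

```text
t: 7.05
tool_pos: [0.5524, -0.1002, 0.0284]
tool_rot: [-1.127, 1.331, -1.326]
contact_force: [0.5, -0.2, -0.1]
opening: 0.0001
```

Run:
```python
from h import *
b=L2W(0,-.152)
go([(b[0],b[1],.045,TR[2])],step=.06)
shot("side","s7",(260,180,460,330),4)
```

```text
t 7.05 pos [ 0.5524 -0.1002  0.0284] z-axis yaw -9.4 down [-0.002  0.003 -1.   ] F [ 0.5 -0.2 -0.1] op 0.0001
1 dp [[-0.0396, -0.0165, 0.0023]] dr [[0.1, 0.1, -0.1]]
```

View pics/s7.png

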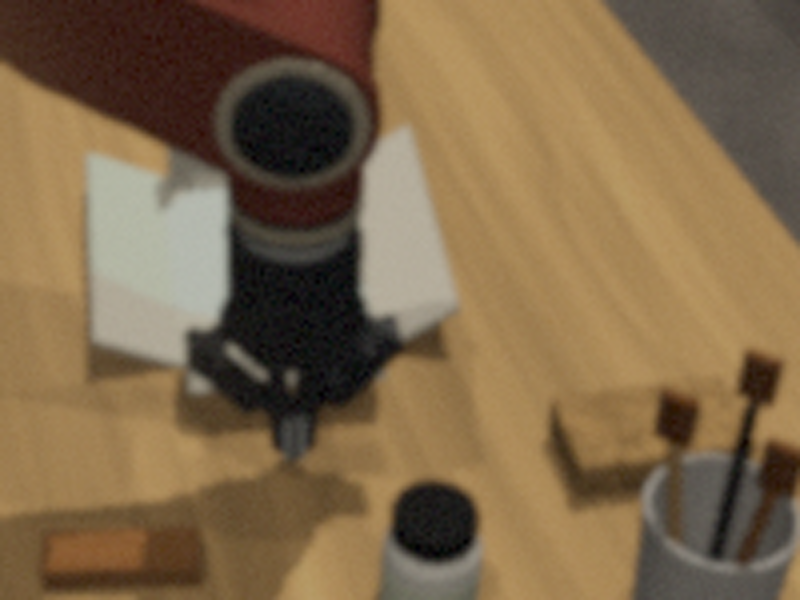

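The fingers stand just outside the right wall, with tips at crop (292,455).

Call:
servo_tool(
  delta_pos=[
    [-0.025,0,0.001],
    [-0.012,-0.01,0.001],
    [-0.01,-0.008,0],
    [-0.01,-0.006,0],
    [-0.01,-0.002,0],
  ],
  dr=[
    [0,0,0],
    [0,0,0],
    [0,0,0],
    [0,0,0],
    [0,0,0],
  ],
  grip=[0,0,0,0,0],
)

```text
t: 7.72
tool_pos: [0.5722, -0.0338, 0.0679]
tool_rot: [-1.12, 1.316, -1.336]
contact_force: [-0.8, -1.6, 0.5]
opening: 0.0002
```

Run:
```python
from h import *
b=L2W(0,-.114)
go([(b[0],b[1],.057,TR[2])],step=.06)
```

```text
t 7.72 pos [ 0.5722 -0.0338  0.0679] z-axis yaw -9.3 down [ 0.013 -0.004 -1.   ] F [-0.8 -1.6  0.5] op 0.0002
1 dp [[-0.0089, 0.0108, -0.0064]] dr [[-0.8, 0.1, 0.1]]
```

Call:
servo_tool(
  delta_pos=[
    [0.005,0.01,-0.003],
    [-0.006,0,-0.003],
    [-0.006,0,0],
  ],
  dr=[
    [-0.8,0,0],
    [0,0,0],
    [0,0,0],
  ],
  grip=[0,0,0],
)

```text
t: 8.1
tool_pos: [0.5672, -0.0253, 0.057]
tool_rot: [-1.13, 1.328, -1.328]
contact_force: [0.9, -1.1, 0.9]
opening: 0.0001
```

Call:
servo_tool(
  delta_pos=[
    [-0.006,0,0],
  ],
  dr=[
    [0,0,0],
  ],
  grip=[0],
)

```text
t: 8.22
tool_pos: [0.5679, -0.0207, 0.0568]
tool_rot: [-1.134, 1.326, -1.33]
contact_force: [-3.4, -17.5, 1.6]
opening: -0.0002
```

Run:
```python
from h import *
b=L2W(0,-.114)
go([(b[0],b[1],.057,TR[2])],step=.06)
```

```text
t 8.22 pos [ 0.5679 -0.0207  0.0568] z-axis yaw -9.2 down [-0.002 -0.005 -1.   ] F [ -3.4 -17.5   1.6] op -0.0002
1 dp [[0.0035, -0.0002, -0.0]] dr [[0.1, 0.2, 0.3]]
```

Call:
servo_tool(
  delta_pos=[
    [-0.007,0,0],
  ],
  dr=[
    [0,0,0],
  ],
  grip=[0],
)

```text
t: 8.35
tool_pos: [0.5681, -0.0201, 0.057]
tool_rot: [-1.149, 1.318, -1.339]
contact_force: [-6.5, -34.5, 4.4]
opening: 0.0004
```

Call:
servo_tool(
  delta_pos=[
    [0.025,0,0],
    [0,-0.06,0],
    [0,-0.02,0],
  ],
  dr=[
    [0,0,0],
    [0,0,0],
    [0,0,0],
  ],
  grip=[0,0,0],
)

```text
t: 8.72
tool_pos: [0.5627, -0.0436, 0.1363]
tool_rot: [-1.153, 1.324, -1.337]
contact_force: [0.3, -0.2, 0.9]
opening: 0.0003
```

Run:
```python
from h import *
TR[:2]=list(L2W(0,.0017)); json.dump(TR,open('tray.json','w'))
b=L2W(-.155,0)
go([(b[0],b[1],.13,TR[2]+np.pi/2),(b[0],b[1],.03,TR[2]+np.pi/2)],step=.06)
```

```text
t 8.72 pos [ 0.5627 -0.0436  0.1363] z-axis yaw -9.1 down [-0.012 -0.02  -1.   ] F [ 0.3 -0.2  0.9] op 0.0003
9 dp [[-0.0152, 0.0005, -0.017], [-0.0179, 0.0005, -0.0141], [-0.0201, 0.0005, -0.0108], [-0.0216, 0.0005, -0.0071], [-0.0225, 0.0005, -0.0033]] dr [[0.2, -10.0, 0.1], [0.1, -10.0, 0.1], [0.1, -10.0, 0.1], [0.1, -10.0, 0.0], [0.2, -9.9, 0.0]]
9 dp [[-0.0228, 0.0005, 0.0007], [-0.0223, 0.0006, 0.0046], [-0.0212, 0.0006, 0.0083], [-0.0194, 0.0007, 0.0119]] dr [[0.2, -10.0, 0.1], [0.1, -9.9, 0.1], [0.2, -10.0, 0.0], [0.1, -9.9, 0.1]]
2 dp [[0.0, 0.05, 0.0], [0.0001, 0.05, 0.0]] dr [[0.0, -0.0, -0.0], [0.0, -0.0, -0.0]]
```

Call:
servo_tool(
  delta_pos=[
    [-0.015,0,-0.017],
    [-0.018,0,-0.014],
    [-0.02,0,-0.011],
    [-0.022,0,-0.007],
    [-0.022,0,-0.003],
  ],
  dr=[
    [0.2,-10,0.1],
    [0.1,-10,0.1],
    [0.1,-10,0.1],
    [0.1,-10,0],
    [0.2,-10,0],
  ],
  grip=[0,0,0,0,0],
)

```text
t: 9.35
tool_pos: [0.4906, 0.0471, 0.1379]
tool_rot: [-1.478, 0.645, -0.656]
contact_force: [0.5, 0.0, 0.7]
opening: 0.0001
```

Call:
servo_tool(
  delta_pos=[
    [-0.023,0,0.001],
    [-0.022,0,0.005],
    [-0.021,0,0.008],
    [-0.019,0,0.012],
    [0,0,0],
  ],
  dr=[
    [0.2,-10,0.1],
    [0.1,-10,0.1],
    [0.1,-10,0],
    [0.1,-10,0],
    [0,0,0],
  ],
  grip=[0,0,0,0,0],
)

```text
t: 9.98
tool_pos: [0.4279, 0.1204, 0.1365]
tool_rot: [-1.566, 0.083, -0.089]
contact_force: [-0.0, -0.1, 0.9]
opening: 0.0003
```

Run:
```python
from h import *
b=L2W(-.155,0)
go([(b[0],b[1],.03,TR[2]+np.pi/2)],step=.06)
```

```text
t 9.97 pos [0.4279 0.1204 0.1365] z-axis yaw 83.7 down [ 0.004  0.003 -1.   ] F [-0.  -0.1  0.9] op 0.0003
2 dp [[0.0028, 0.0532, -0.0024], [0.003, 0.0533, -0.0022]] dr [[-0.1, 1.6, 0.1], [-0.1, 1.6, 0.1]]
```

Call:
servo_tool(
  delta_pos=[
    [0,0.053,-0.002],
    [0,0.053,-0.002],
    [0,0,0],
  ],
  dr=[
    [-0.1,1.6,0],
    [-0.1,1.6,0],
    [0,0,0],
  ],
  grip=[0,0,0],
)

```text
t: 10.35
tool_pos: [0.431, 0.1163, 0.0304]
tool_rot: [-1.565, 0.13, -0.144]
contact_force: [-0.1, -0.0, -0.5]
opening: -0.0001
```

Call:
servo_tool(
  delta_pos=[
    [0.026,0,0],
    [0.012,-0.007,0],
    [0.01,-0.008,0],
    [0.01,-0.005,0],
    [0.01,-0.002,0],
  ],
  dr=[
    [0,0,0],
    [0,0,0],
    [0,0,0],
    [0,0,0],
    [0,0,0],
  ],
  grip=[0,0,0,0,0],
)

```text
t: 10.98
tool_pos: [0.492, 0.1062, 0.0593]
tool_rot: [-1.562, 0.158, -0.126]
contact_force: [-1.8, 0.0, 1.3]
opening: -0.0004
```

Run:
```python
from h import *
b=L2W(-.079,0)
go([(b[0],b[1],.057,TR[2]+np.pi/2)],step=.06)
```

```text
t 10.97 pos [0.492  0.1062 0.0593] z-axis yaw 79.6 down [-0.02   0.006 -1.   ] F [-1.8  0.   1.3] op -0.0004
1 dp [[0.0167, 0.002, -0.0002]] dr [[-0.1, -0.9, -1.2]]
```

Call:
servo_tool(
  delta_pos=[
    [0.008,0.002,0],
    [0.006,0.001,0],
    [0.005,0,0],
  ],
  dr=[
    [0,-0.9,-1.2],
    [0,0,0],
    [0,0,0],
  ],
  grip=[0,0,0],
)

```text
t: 11.35
tool_pos: [0.5106, 0.103, 0.0578]
tool_rot: [-1.564, 0.133, -0.126]
contact_force: [-21.4, 3.5, 14.6]
opening: 0.0001
```

Call:
servo_tool(
  delta_pos=[
    [0.006,0,0],
  ],
  dr=[
    [0,0,0],
  ],
  grip=[0],
)

```text
t: 11.48
tool_pos: [0.5108, 0.1029, 0.0566]
tool_rot: [-1.563, 0.147, -0.112]
contact_force: [-25.5, 5.4, 18.3]
opening: 0.0003
```

Run:
```python
from h import *
b=L2W(-.079,0)
go([(b[0],b[1],.057,TR[2]+np.pi/2)],step=.06)
```

```text
t 11.47 pos [0.5108 0.1029 0.0566] z-axis yaw 80.5 down [-0.022  0.005 -1.   ] F [-25.5   5.4  18.3] op 0.0003
1 dp [[-0.0023, -0.0003, -0.0004]] dr [[-0.1, -0.1, -1.3]]
```

The near wall is at its stop. The far wall is next.

Call:
servo_tool(
  delta_pos=[
    [-0.02,0,0],
    [0,-0.06,0],
    [0,-0.025,0],
  ],
  dr=[
    [0,0,-1.3],
    [0,0,0],
    [0,0,0],
  ],
  grip=[0,0,0],
)

```text
t: 11.85
tool_pos: [0.4868, 0.1059, 0.138]
tool_rot: [-1.567, 0.138, -0.122]
contact_force: [0.4, 0.2, 0.2]
opening: 0.0001
```

Run:
```python
from h import *
b=L2W(.155,0)
go([(b[0],b[1],.14,TR[2]+np.pi/2)],step=.06)
```

```text
t 11.85 pos [0.4868 0.1059 0.138 ] z-axis yaw 80.5 down [-0.01  0.   -1.  ] F [0.4 0.2 0.2] op 0.0001
5 dp [[0.0512, -0.0009, 0.0002], [0.0511, -0.0008, 0.0002], [0.0512, -0.0007, 0.0002], [0.0511, -0.0006, 0.0002], [0.0512, -0.0006, 0.0002]] dr [[0.0, -0.0, -0.1], [0.0, -0.0, -0.1], [0.0, -0.0, -0.1], [0.0, -0.0, -0.1], [0.1, -0.1, -0.2]]
```

Call:
servo_tool(
  delta_pos=[
    [0.051,-0.001,0],
    [0.051,-0.001,0],
    [0.051,-0.001,0],
    [0.051,0,0.001],
    [0.051,0,0],
  ],
  dr=[
    [0,0,-0.1],
    [0,0,-0.1],
    [0,0,-0.1],
    [0,0,-0.1],
    [0.1,0,-0.2],
  ],
  grip=[0,0,0,0,0],
)

```text
t: 12.48
tool_pos: [0.7458, 0.064, 0.1418]
tool_rot: [-1.566, 0.122, -0.136]
contact_force: [-0.3, -0.5, 0.0]
opening: -0.0
```

Call:
servo_tool(
  delta_pos=[
    [0,0,0],
  ],
  dr=[
    [0,0,0],
  ],
  grip=[0],
)

```text
t: 12.6
tool_pos: [0.7482, 0.0627, 0.1396]
tool_rot: [-1.566, 0.124, -0.137]
contact_force: [-1.3, -0.5, -0.5]
opening: -0.0003
```

Run:
```python
from h import *
b=L2W(.153,0)
go([(b[0],b[1],.032,TR[2]+np.pi/2)],step=.06)
```

```text
t 12.6 pos [0.7482 0.0627 0.1396] z-axis yaw 80.5 down [ 0.008 -0.    -1.   ] F [-1.3 -0.5 -0.5] op -0.0003
2 dp [[-0.006, 0.0538, 0.0001], [-0.0058, 0.0537, 0.0002]] dr [[-0.0, -0.0, 0.2], [-0.1, -0.1, 0.2]]
```

Call:
servo_tool(
  delta_pos=[
    [-0.003,0.054,0],
    [-0.003,0.054,0],
    [0,0,0],
  ],
  dr=[
    [0,0,0.2],
    [0,0,0.2],
    [0,0,0],
  ],
  grip=[0,0,0],
)

```text
t: 12.98
tool_pos: [0.7433, 0.0637, 0.0295]
tool_rot: [-1.566, 0.128, -0.132]
contact_force: [0.1, 0.5, 0.2]
opening: -0.0
```

Run:
```python
from h import *
b=L2W(.126,0)
go([(b[0],b[1],.032,TR[2]+np.pi/2)],step=.06)
```

```text
t 12.97 pos [0.7433 0.0637 0.0295] z-axis yaw 80.5 down [ 0.003  0.001 -1.   ] F [0.1 0.5 0.2] op -0.0
1 dp [[-0.0331, -0.0025, 0.0002]] dr [[-0.1, -0.1, 0.1]]
```

Call:
servo_tool(
  delta_pos=[
    [-0.033,-0.004,0],
    [-0.01,-0.008,0],
    [-0.01,-0.006,0],
    [-0.01,-0.004,0],
    [-0.008,-0.001,0],
  ],
  dr=[
    [0,0,0],
    [0,0,0],
    [0,0,0],
    [0,0,0],
    [0,0,0],
  ],
  grip=[0,0,0,0,0],
)

```text
t: 13.6
tool_pos: [0.6774, 0.0756, 0.0649]
tool_rot: [-1.565, 0.114, -0.147]
contact_force: [1.8, -0.2, 1.4]
opening: 0.0002
```

Run:
```python
from h import *
b=L2W(.077,0)
go([(b[0],b[1],.057,TR[2]+np.pi/2)],step=.06)
```

```text
t 13.6 pos [0.6774 0.0756 0.0649] z-axis yaw 80.5 down [ 0.021  0.    -1.   ] F [ 1.8 -0.2  1.4] op 0.0002
1 dp [[-0.0154, 0.0075, -0.0007]] dr [[-0.2, -0.1, 1.2]]
```

Call:
servo_tool(
  delta_pos=[
    [-0.001,0.007,-0.001],
    [-0.008,0,0],
    [-0.006,0,0],
    [-0.004,0,0],
  ],
  dr=[
    [0,0,1.2],
    [0,0,0],
    [0,0,0],
    [0,0,0],
  ],
  grip=[0,0,0,0],
)

```text
t: 14.1
tool_pos: [0.6633, 0.077, 0.0578]
tool_rot: [-1.563, 0.118, -0.143]
contact_force: [20.7, -2.1, -12.1]
opening: 0.0003
```

Call:
servo_tool(
  delta_pos=[
    [-0.006,0,0],
  ],
  dr=[
    [0,0,0],
  ],
  grip=[0],
)

```text
t: 14.22
tool_pos: [0.6631, 0.077, 0.0581]
tool_rot: [-1.563, 0.105, -0.157]
contact_force: [26.1, -2.5, -16.5]
opening: 0.0005
```

Run:
```python
from h import *
b=L2W(.077,0)
go([(b[0],b[1],.057,TR[2]+np.pi/2)],step=.06)
```

```text
t 14.22 pos [0.6631 0.077  0.0581] z-axis yaw 80.4 down [ 0.034  0.001 -0.999] F [ 26.1  -2.5 -16.5] op 0.0005
1 dp [[-0.001, 0.0011, 0.0003]] dr [[-0.4, -0.1, 1.9]]
```

All four walls have met their stops. I'll back off, lift and check.

Call:
servo_tool(
  delta_pos=[
    [0.02,0,0],
    [0,-0.06,0],
    [0,-0.06,0],
    [0,0,0],
  ],
  dr=[
    [0,0,1.9],
    [0,0,0],
    [0,0,0],
    [0,0,0],
  ],
  grip=[0.6,0.6,0.6,0.6],
)

```text
t: 14.72
tool_pos: [0.6797, 0.0727, 0.1735]
tool_rot: [-1.561, 0.144, -0.119]
contact_force: [-0.5, 0.6, 0.5]
opening: 0.0515
```

```bash
cat >> h.py <<'E'
def strips(cn="top",z=.018):
    im=ctrl.get_image(cn); hsv=cv2.cvtColor(im,cv2.COLOR_RGB2HSV)
    m=((hsv[:,:,0]<14)&(hsv[:,:,1]>140)&(hsv[:,:,2]>60)).astype(np.uint8)
    m=cv2.morphologyEx(m,cv2.MORPH_OPEN,np.ones((3,3),np.uint8))
    n,lab,st,ce=cv2.connectedComponentsWithStats(m)
    out=[]
    for i in range(1,n):
        if st[i,4]<150: continue
        ys,xs=np.nonzero(lab==i); r=cv2.minAreaRect(np.c_[xs,ys].astype(np.float32))
        b=unproj(cn,cv2.boxPoints(r),z)
        e=[b[1]-b[0],b[2]-b[1]]; L=max(e,key=np.linalg.norm)
        c=b.mean(0); out.append((c,np.arctan2(L[1],L[0])))
        print(cn,'px',np.round(r[0],1),'area',st[i,4],'xy',c.round(4)[:2],'len/wid',[round(np.linalg.norm(q),3) for q in e],'yaw deg',round(np.degrees(np.arctan2(L[1],L[0]))%180,1))
    return out,im
E
python3 - <<'E'
from h import *
_,im=strips(); strips("side")
cv2.imwrite("pics/t8.png",cv2.resize(im[150:300,200:400,::-1],None,fx=4,fy=4)); shot("side","s8")
go([])
E
```

```text
top px [272.1 266.5] area 23700 xy [0.5223 0.1241] len/wid [np.float64(0.834), np.float64(0.21)] yaw deg 178.6
top px [ 54.  189.5] area 1231 xy [0.6892 0.6471] len/wid [np.float64(0.111), np.float64(0.071)] yaw deg 117.9
top px [328.2 450.6] area 440 xy [0.0888 0.0005] len/wid [np.float64(0.06), np.float64(0.037)] yaw deg 91.3
top px [263.5 464.5] area 2411 xy [0.0627 0.1425] len/wid [np.float64(0.191), np.float64(0.06)] yaw deg 89.0
side px [284.1  56.7] area 3018 xy [0.7255 1.8655] len/wid [np.float64(0.868), np.float64(1.809)] yaw deg 121.8
side px [313.1 144.8] area 210 xy [0.6887 0.649 ] len/wid [np.float64(0.085), np.float64(0.129)] yaw deg 117.3
side px [129.9 294.8] area 432 xy [0.0816 0.0205] len/wid [np.float64(0.043), np.float64(0.12)] yaw deg 102.4
side px [ 79.8 333.8] area 815 xy [-0.0172 -0.0734] len/wid [np.float64(0.098), np.float64(0.196)] yaw deg 147.6
t 14.88 pos [0.6758 0.0727 0.1658] z-axis yaw 80.4 down [-0.028  0.008 -1.   ] F [-0.4 -0.3 -0.6] op 0.0515
```

View pics/t8.png

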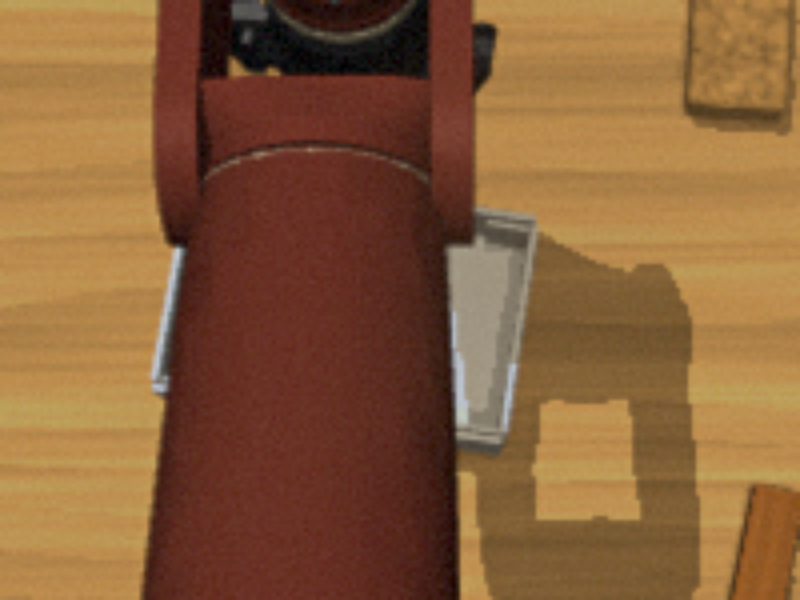

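View pics/s8.png

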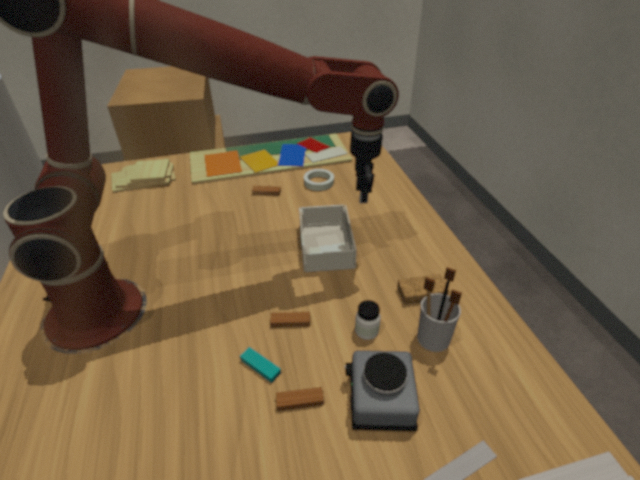

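All four walls stand upright (tray at side-view (327,240)). Now I'll measure the strips.

```bash
cat >> h.py <<'E'
def strips(cn="top",z=.018,zmax=None):
    im=ctrl.get_image(cn).astype(float)
    m=((im[:,:,1]/(im[:,:,0]+1)<.58)&(im[:,:,0]>50)&(im[:,:,0]-im[:,:,2]>35)).astype(np.uint8)
    m=cv2.morphologyEx(m,cv2.MORPH_OPEN,np.ones((2,2),np.uint8))
    n,lab,st,ce=cv2.connectedComponentsWithStats(m)
    out=[]
    for i in range(1,n):
        if st[i,4]<150: continue
        ys,xs=np.nonzero(lab==i); r=cv2.minAreaRect(np.c_[xs,ys].astype(np.float32))
        bp=cv2.boxPoints(((r[0]),(r[1][0]+1,r[1][1]+1),r[2]))
        b=unproj(cn,bp,z)
        e=[b[1]-b[0],b[2]-b[1]]; L=max(e,key=np.linalg.norm); W=min(e,key=np.linalg.norm)
        if not(.06<np.linalg.norm(L)<.13 and .015<np.linalg.norm(W)<.06): continue
        c=b.mean(0); out.append((c,np.arctan2(L[1],L[0])))
        print(cn,'px',np.round(r[0],1),'area',st[i,4],'xy',c.round(4)[:2],'len/wid',round(np.linalg.norm(L),3),round(np.linalg.norm(W),3),'yaw deg',round(np.degrees(np.arctan2(L[1],L[0]))%180,1))
    return out,im.astype(np.uint8)
E
python3 - <<'E'
from h import *
strips(); strips("side",z=.009)
E
```

```text
top px [330.2 451.7] area 486 xy [ 0.0865 -0.0038] len/wid 0.067 0.043 yaw deg 91.3
side px [130.7 295.7] area 476 xy [0.0808 0.0269] len/wid 0.126 0.05 yaw deg 100.2
side px [ 97.5 337.2] area 545 xy [ 0.0197 -0.0873] len/wid 0.109 0.057 yaw deg 175.2
```

Run:
```python
from h import *
for cn,pts in (("top",[(157,280),(391,291),(476,300),(300,340),(395,340)]),("side",[(266,190),(290,319),(299,398),(230,300)])):
    im=ctrl.get_image(cn)
    for u,v in pts: print(cn,u,v,np.median(im[v-2:v+3,u-2:u+3].reshape(-1,3),0))
```

```text
top 157 280 [148.  89.  38.]
top 391 291 [151.  92.  41.]
top 476 300 [147.  87.  38.]
top 300 340 [82. 37. 29.]
top 395 340 [188. 144.  81.]
side 266 190 [119.  79.  44.]
side 290 319 [128.  84.  46.]
side 299 398 [131.  86.  47.]
side 230 300 [110.  85.  53.]
```

```bash
sed -i 's/(im\[:,:,1\]\/(im\[:,:,0\]+1)<.58)/(cv2.GaussianBlur(im,(3,3),0)[:,:,1]\/(cv2.GaussianBlur(im,(3,3),0)[:,:,0]+1)<(.67 if cn=="top" else .705))/; s/np.ones((2,2)/np.ones((3,3)/' h.py
python3 - <<'E'
from h import *
strips(); strips("side",z=.009)
print(unproj("top",[390.5,290.5],.018))
E
```

```text
top px [155.8 279.5] area 495 xy [0.4707 0.395 ] len/wid 0.092 0.033 yaw deg 161.7
top px [390.8 290.8] area 513 xy [ 0.4368 -0.1505] len/wid 0.093 0.034 yaw deg 166.7
top px [475.5 299.1] area 512 xy [ 0.4147 -0.3465] len/wid 0.091 0.035 yaw deg 173.4
top px [327.9 450.6] area 480 xy [0.0889 0.0011] len/wid 0.063 0.042 yaw deg 93.7
side px [266.5 190. ] area 157 xy [0.4726 0.4007] len/wid 0.085 0.042 yaw deg 164.2
side px [290.  319.5] area 508 xy [ 0.4375 -0.1497] len/wid 0.09 0.041 yaw deg 164.7
side px [299.3 398.6] area 801 xy [ 0.4154 -0.347 ] len/wid 0.093 0.04 yaw deg 172.4
[[ 0.43705586 -0.14983328  0.018     ]]
```

Run:
```python
from h import *
go([(.437,-.150,.11,np.radians(75.7)),(.437,-.150,.020,np.radians(75.7))],step=.06)
```

```text
t 15.18 pos [0.6763 0.0727 0.1661] z-axis yaw 80.4 down [-0.027  0.007 -1.   ] F [0.1 0.2 0.3] op 0.0511
6 dp [[-0.0329, 0.0101, -0.0433], [-0.0323, 0.01, -0.0437], [-0.0317, 0.0098, -0.0442], [-0.0312, 0.0096, -0.0446], [-0.0306, 0.0095, -0.045]] dr [[-0.0, 0.8, -0.3], [-0.0, 0.8, -0.3], [-0.0, 0.8, -0.3], [-0.0, 0.8, -0.2], [-0.1, 0.7, -0.3]]
6 dp [[-0.0301, 0.0095, -0.0454]] dr [[-0.0, 0.8, -0.2]]
2 dp [[0.0, 0.045, -0.0], [0.0, 0.045, -0.0]] dr [[-0.0, 0.0, -0.0], [-0.0, 0.0, -0.0]]
```

Call:
servo_tool(
  delta_pos=[
    [-0.033,0.01,-0.043],
    [-0.032,0.01,-0.044],
    [-0.032,0.01,-0.044],
    [-0.031,0.01,-0.045],
    [-0.031,0.01,-0.045],
  ],
  dr=[
    [0,0.8,-0.3],
    [0,0.8,-0.3],
    [0,0.8,-0.3],
    [0,0.8,-0.3],
    [0,0.8,-0.3],
  ],
  grip=[0.6,0.6,0.6,0.6,0.6],
)

```text
t: 15.8
tool_pos: [0.4736, -0.1159, 0.1161]
tool_rot: [-1.562, 0.183, -0.184]
contact_force: [0.5, -0.3, 0.2]
opening: 0.051
```

Call:
servo_tool(
  delta_pos=[
    [-0.03,0.008,-0.045],
    [0,0,0],
  ],
  dr=[
    [0,0.8,-0.2],
    [0,0,0],
  ],
  grip=[0.6,0.6],
)

```text
t: 16.05
tool_pos: [0.4296, -0.1548, 0.106]
tool_rot: [-1.561, 0.196, -0.2]
contact_force: [0.3, 0.8, -0.2]
opening: 0.0514
```

Run:
```python
from h import *
strips(); strips("side",z=.009)
go([(.437,-.150,.020,np.radians(75.7))],step=.06)
```

```text
top px [155.7 279.4] area 498 xy [0.4708 0.3953] len/wid 0.092 0.033 yaw deg 161.7
top px [476.  299.4] area 504 xy [ 0.4141 -0.3477] len/wid 0.092 0.033 yaw deg 173.5
side px [289.5 319.5] area 491 xy [ 0.4364 -0.1494] len/wid 0.088 0.041 yaw deg 164.7
side px [299.2 398.7] area 777 xy [ 0.4152 -0.3471] len/wid 0.092 0.039 yaw deg 172.8
t 16.15 pos [ 0.4322 -0.1537  0.1074] z-axis yaw 75.7 down [ 0.005  0.    -1.   ] F [ 0.5  1.  -0. ] op 0.0511
2 dp [[0.0017, 0.0437, 0.0023], [0.0017, 0.0437, 0.0024]] dr [[-0.0, 0.0, 0.1], [-0.1, 0.0, 0.2]]
```

Call:
servo_tool(
  delta_pos=[
    [0.002,0.044,0.002],
    [0.002,0.042,0.002],
    [0,0,0],
  ],
  dr=[
    [0,0,0.1],
    [0,0,0.1],
    [0,0,0],
  ],
  grip=[0.6,0.6,0.6],
)

```text
t: 16.52
tool_pos: [0.4428, -0.1499, 0.0226]
tool_rot: [-1.562, 0.185, -0.198]
contact_force: [0.6, 0.2, 1.3]
opening: 0.051
```

Call:
servo_tool(
  delta_pos=[
    [0,0,0],
    [0,0,0],
    [0,0,0],
  ],
  dr=[
    [0,0,0],
    [0,0,0],
    [0,0,0],
  ],
  grip=[0.2,0.2,0.2],
)

```text
t: 16.9
tool_pos: [0.447, -0.1505, 0.0274]
tool_rot: [-1.565, 0.178, -0.202]
contact_force: [0.1, -0.3, -0.4]
opening: 0.0288
```

Call:
servo_tool(
  delta_pos=[
    [0,-0.04,0],
    [0,-0.05,0],
    [0,-0.02,0],
    [0,0,0],
  ],
  dr=[
    [0,0,0],
    [0,0,0],
    [0,0,0],
    [0,0,0],
  ],
  grip=[0.2,0.2,0.2,0.2],
)

```text
t: 17.4
tool_pos: [0.446, -0.1506, 0.1439]
tool_rot: [-1.567, 0.174, -0.206]
contact_force: [-0.4, 0.3, 0.0]
opening: 0.0287
```

Run:
```python
from h import *
b=L2W(0,-.046)
go([(b[0],b[1],.14,TR[2]+np.pi/2),(b[0],b[1],.05,TR[2]+np.pi/2)],step=.06)
shot("side","s9",(200,100,440,280),3)
```

```text
t 17.4 pos [ 0.446  -0.1506  0.1439] z-axis yaw 76.1 down [ 0.019 -0.007 -1.   ] F [-0.4  0.3  0. ] op 0.0287
4 dp [[0.0205, 0.0013, 0.0553], [0.0216, 0.0011, 0.0549], [0.0226, 0.0012, 0.0545], [0.0237, 0.001, 0.0541]] dr [[0.0, -1.1, 0.3], [0.1, -1.1, 0.3], [0.0, -1.1, 0.3], [0.1, -1.1, 0.3]]
2 dp [[0.0, 0.045, -0.0], [0.0001, 0.045, -0.0]] dr [[-0.0, -0.0, -0.0], [-0.0, -0.0, -0.0]]
```

View pics/s9.png

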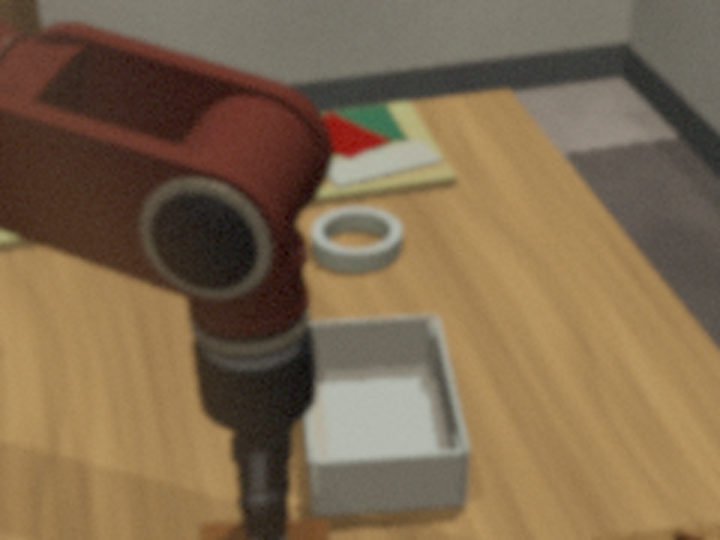

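The strip is held. It sits about 9 mm towards -x of the jaws and 18 mm below the TCP.

Call:
servo_tool(
  delta_pos=[
    [0.022,0,0.055],
    [0.024,0,0.055],
    [0.024,0,0.055],
    [0.026,0,0.054],
    [0,0,0],
  ],
  dr=[
    [0,-1.1,0.3],
    [0,-1.1,0.3],
    [0,-1.1,0.3],
    [0,-1.1,0.3],
    [0,0,0],
  ],
  grip=[0.2,0.2,0.2,0.2,0.2],
)

```text
t: 18.08
tool_pos: [0.5866, 0.0479, 0.1352]
tool_rot: [-1.57, 0.141, -0.123]
contact_force: [0.2, -1.0, -1.1]
opening: 0.0285
```

Call:
servo_tool(
  delta_pos=[
    [0,0,0],
  ],
  dr=[
    [0,0,0],
  ],
  grip=[0.2],
)

```text
t: 18.2
tool_pos: [0.5855, 0.048, 0.1333]
tool_rot: [-1.57, 0.143, -0.12]
contact_force: [-0.5, -0.3, -0.9]
opening: 0.0284
```

Run:
```python
from h import *
b=L2W(0.009,-.046)
go([(b[0],b[1],.085,TR[2]+np.pi/2)],step=.06)
shot("side","s10",(260,150,460,300),4)
```

```text
t 18.2 pos [0.5855 0.048  0.1333] z-axis yaw 80.4 down [-0.015 -0.002 -1.   ] F [-0.5 -0.3 -0.9] op 0.0284
1 dp [[0.0036, 0.0482, -0.0041]] dr [[0.3, -0.2, -0.8]]
```

View pics/s10.png

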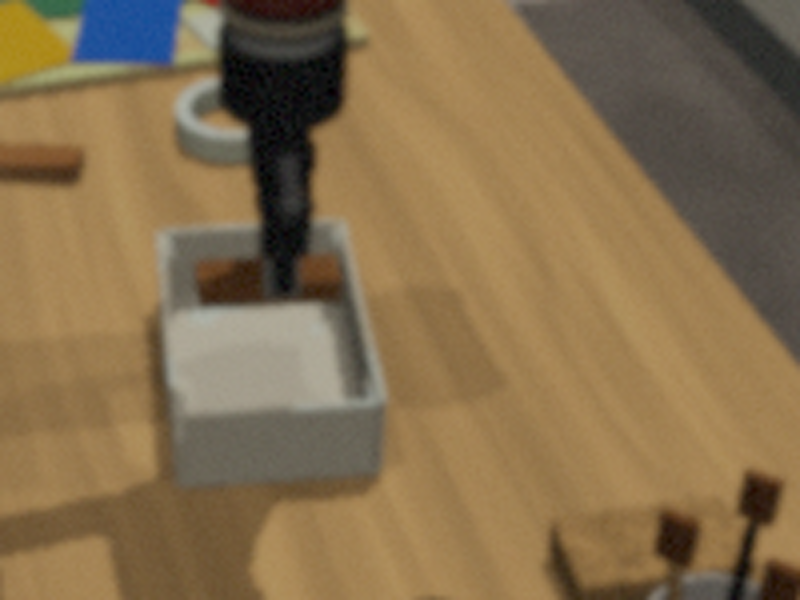

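The held strip, at crop (268,280), is above the tray and aligned across it. Lowering.

Call:
servo_tool(
  delta_pos=[
    [0.004,0.045,-0.004],
    [0,0.035,0],
    [0,0.013,0],
    [0,0,0],
  ],
  dr=[
    [0.3,0,-0.8],
    [0,0,0],
    [0,0,0],
    [0,0,0],
  ],
  grip=[0.2,0.2,0.2,0.2],
)

```text
t: 18.75
tool_pos: [0.5866, 0.0386, 0.0389]
tool_rot: [-1.566, 0.136, -0.138]
contact_force: [-0.5, -0.8, 0.3]
opening: 0.0285
```

Run:
```python
from h import *
b=L2W(0.009,-.046)
go([(b[0],b[1],.037,TR[2]+np.pi/2)],step=.06)
```

```text
t 18.75 pos [0.5866 0.0386 0.0389] z-axis yaw 80.0 down [ 0.001  0.    -1.   ] F [-0.5 -0.8  0.3] op 0.0285
1 dp [[0.0002, 0.0019, 0.0047]] dr [[-0.0, -0.6, 0.1]]
```

Call:
servo_tool(
  delta_pos=[
    [0,0.002,0.003],
    [0,0,0],
    [0,0,0],
  ],
  dr=[
    [0,0,0],
    [0,0,0],
    [0,0,0],
  ],
  grip=[0.2,0.48,0.48],
)

```text
t: 19.12
tool_pos: [0.5898, 0.0412, 0.041]
tool_rot: [-1.566, 0.131, -0.144]
contact_force: [-1.4, -0.1, 0.1]
opening: 0.0407
```

Call:
servo_tool(
  delta_pos=[
    [0,-0.05,0],
    [0,-0.055,0],
    [0,0,0],
  ],
  dr=[
    [0,0,0],
    [0,0,0],
    [0,0,0],
  ],
  grip=[0.48,0.48,0.6],
)

```text
t: 19.5
tool_pos: [0.5898, 0.0414, 0.1507]
tool_rot: [-1.566, 0.129, -0.145]
contact_force: [-0.2, -0.9, 0.2]
opening: 0.0508
```

Run:
```python
from h import *
strips(); strips("side",.009)
shot("side","s11",(260,150,460,300),4)
go([(.471,.396,.11,np.radians(73)),(.471,.396,.019,np.radians(73))])
```

```text
top px [155.8 279.5] area 497 xy [0.4706 0.3949] len/wid 0.092 0.033 yaw deg 161.7
top px [475.6 299. ] area 499 xy [ 0.4149 -0.3468] len/wid 0.091 0.034 yaw deg 173.3
side px [266.5 189.9] area 154 xy [0.4725 0.4016] len/wid 0.089 0.045 yaw deg 152.9
side px [299.2 398.7] area 795 xy [ 0.4153 -0.3472] len/wid 0.092 0.039 yaw deg 172.9
t 19.65 pos [0.5855 0.0416 0.1433] z-axis yaw 80.0 down [-0.002  0.001 -1.   ] F [-0.3 -0.2 -0.6] op 0.0515
7 dp [[-0.0249, 0.0048, 0.047], [-0.0257, 0.0048, 0.0466], [-0.0265, 0.0048, 0.0461], [-0.0274, 0.0049, 0.0456], [-0.0281, 0.0048, 0.0452]] dr [[-0.0, 1.0, -0.0], [-0.0, 1.0, -0.0], [-0.0, 1.0, -0.0], [-0.0, 1.0, -0.0], [-0.0, 1.0, -0.0]]
7 dp [[-0.0289, 0.0049, 0.0447], [-0.0297, 0.0047, 0.0441]] dr [[-0.0, 1.0, -0.1], [-0.0, 1.0, -0.0]]
2 dp [[0.0, 0.0455, -0.0], [0.0, 0.0455, -0.0]] dr [[-0.0, -0.0, -0.0], [-0.0, -0.0, -0.0]]
```

View pics/s11.png

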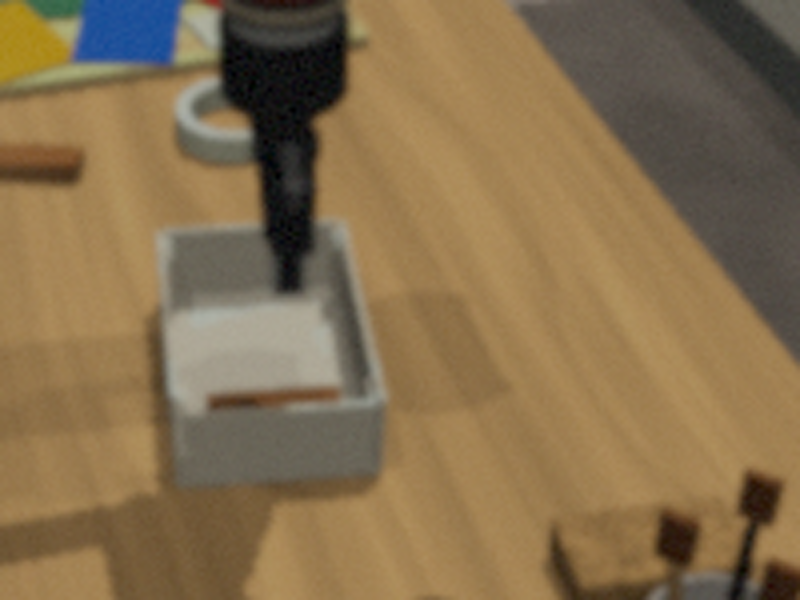

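The first strip lies in the tray at crop (272,397). Now the strip on the left.

Call:
servo_tool(
  delta_pos=[
    [-0.025,0,0.047],
    [-0.026,0,0.047],
    [-0.027,0.004,0.046],
    [-0.027,0.006,0.046],
    [-0.028,0.006,0.045],
  ],
  dr=[
    [0,1.1,0],
    [0,1.1,0],
    [0,1.1,0],
    [0,1.1,0],
    [0,1.1,0],
  ],
  grip=[0.6,0.6,0.6,0.6,0.6],
)

```text
t: 20.27
tool_pos: [0.4988, 0.2983, 0.1172]
tool_rot: [-1.565, 0.234, -0.209]
contact_force: [0.7, 0.8, 0.2]
opening: 0.051
```

Call:
servo_tool(
  delta_pos=[
    [-0.029,0.006,0.045],
    [-0.025,0.006,0.04],
    [0,0,0],
  ],
  dr=[
    [0,1.1,0],
    [0,1.1,0],
    [0,0,0],
  ],
  grip=[0.6,0.6,0.6],
)

```text
t: 20.65
tool_pos: [0.4644, 0.3987, 0.097]
tool_rot: [-1.57, 0.269, -0.229]
contact_force: [-0.1, -0.0, 0.5]
opening: 0.0511
```

Run:
```python
from h import *
strips("side",.009); shot("side","s12",(200,120,360,240),5)
go([(.471,.396,.018,np.radians(72))])
```

```text
side px [299.1 398.7] area 797 xy [ 0.4151 -0.3471] len/wid 0.093 0.041 yaw deg 172.9
t 20.75 pos [0.4657 0.3965 0.0976] z-axis yaw 71.7 down [-0.026 -0.01  -1.   ] F [ 0.4  0.1 -0.4] op 0.0511
2 dp [[0.0034, 0.0397, 0.0013], [0.0031, 0.0398, 0.001]] dr [[0.5, -0.2, -0.6], [0.5, -0.1, -0.7]]
```

View pics/s12.png

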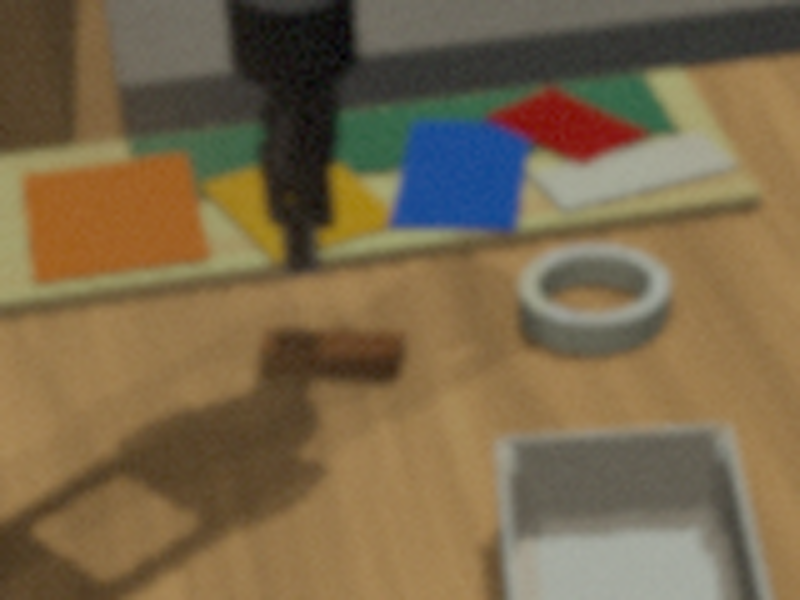

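Call:
servo_tool(
  delta_pos=[
    [0.003,0.04,0.001],
    [0.002,0.037,0.001],
    [0,0,0],
  ],
  dr=[
    [0.5,0,-0.7],
    [0.5,0,-0.7],
    [0,0,0],
  ],
  grip=[0.6,0.6,0.6],
)

```text
t: 21.12
tool_pos: [0.4714, 0.3923, 0.0185]
tool_rot: [-1.557, 0.252, -0.257]
contact_force: [-0.3, -1.1, -0.0]
opening: 0.0512
```

Run:
```python
from h import *
go([(.471,.396,.020,np.radians(72))])
```

```text
t 21.12 pos [0.4714 0.3923 0.0185] z-axis yaw 71.4 down [ 0.003 -0.002 -1.   ] F [-0.3 -1.1 -0. ] op 0.0512
1 dp [[-0.0016, -0.0016, 0.0034]] dr [[0.1, -0.6, 0.2]]
```

Call:
servo_tool(
  delta_pos=[
    [-0.001,0,0.002],
    [0,0,0],
    [0,0,0],
  ],
  dr=[
    [0,0,0],
    [0,0,0],
    [0,0,0],
  ],
  grip=[0.2,0.2,0.2],
)

```text
t: 21.5
tool_pos: [0.4742, 0.3947, 0.0229]
tool_rot: [-1.553, 0.25, -0.262]
contact_force: [-0.0, -0.6, -0.0]
opening: 0.0294
```

Call:
servo_tool(
  delta_pos=[
    [0,-0.05,0],
    [0,-0.055,0],
    [0,-0.03,0],
    [0,0,0],
  ],
  dr=[
    [0,0,0],
    [0,0,0],
    [0,0,0],
    [0,0,0],
  ],
  grip=[0.2,0.2,0.2,0.2],
)

```text
t: 22.0
tool_pos: [0.4738, 0.395, 0.1646]
tool_rot: [-1.551, 0.247, -0.264]
contact_force: [-0.4, -0.1, -1.4]
opening: 0.0286
```

Run:
```python
from h import *
b=L2W(0,.004)
go([(b[0],b[1],.15,TR[2]+np.pi/2)])
shot("side","s13",(200,80,360,200),5)
```

```text
t 22.0 pos [0.4738 0.395  0.1646] z-axis yaw 71.3 down [ 0.011  0.003 -1.   ] F [-0.4 -0.1 -1.4] op 0.0286
6 dp [[0.0339, 0.0025, -0.0415], [0.0328, 0.0025, -0.0424], [0.0317, 0.0025, -0.0432], [0.0305, 0.0025, -0.0441], [0.0293, 0.0024, -0.0449]] dr [[-0.1, -1.5, 0.1], [-0.0, -1.5, 0.1], [-0.1, -1.6, 0.1], [-0.0, -1.5, 0.1], [-0.1, -1.6, 0.1]]
6 dp [[0.0281, 0.0024, -0.0457]] dr [[-0.0, -1.5, 0.1]]
```

View pics/s13.png

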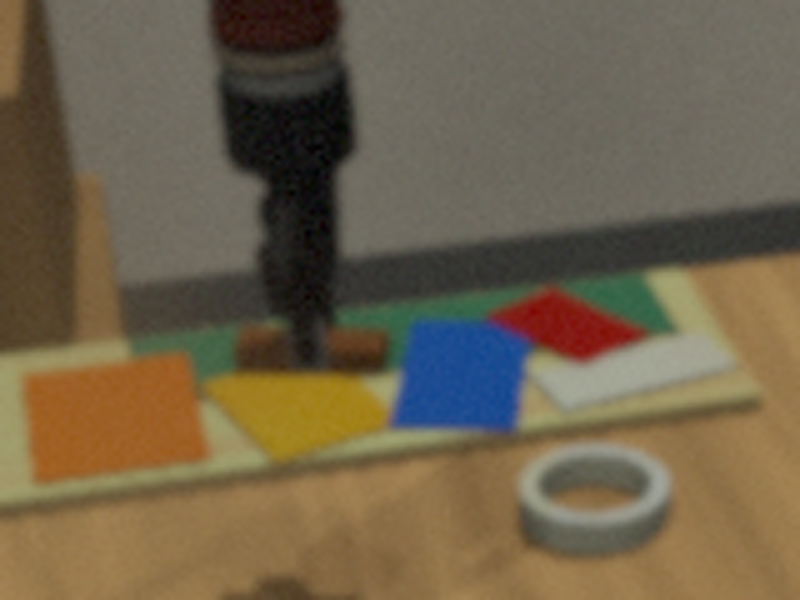

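Call:
servo_tool(
  delta_pos=[
    [0.034,0.002,-0.041],
    [0.033,0.002,-0.042],
    [0.032,0.002,-0.043],
    [0.031,0.002,-0.044],
    [0.029,0.002,-0.045],
  ],
  dr=[
    [0,-1.5,0.1],
    [0,-1.5,0.1],
    [0,-1.5,0.1],
    [0,-1.5,0.1],
    [0,-1.5,0.1],
  ],
  grip=[0.2,0.2,0.2,0.2,0.2],
)

```text
t: 22.68
tool_pos: [0.565, 0.1398, 0.1406]
tool_rot: [-1.567, 0.155, -0.132]
contact_force: [0.5, 0.3, -0.0]
opening: 0.029
```

Call:
servo_tool(
  delta_pos=[
    [0.029,0.002,-0.04],
    [0,0,0],
    [0,0,0],
  ],
  dr=[
    [0,-1.5,0],
    [0,0,0],
    [0,0,0],
  ],
  grip=[0.2,0.2,0.2],
)

```text
t: 23.05
tool_pos: [0.5835, 0.0905, 0.1305]
tool_rot: [-1.569, 0.147, -0.106]
contact_force: [0.2, -0.3, -0.6]
opening: 0.0288
```

Run:
```python
from h import *
b=L2W(0.003,.004)
go([(b[0],b[1],.032,TR[2]+np.pi/2)])
shot("side","s14",(260,150,460,300),4)
```

```text
t 23.05 pos [0.5835 0.0905 0.1305] z-axis yaw 80.8 down [-0.026 -0.    -1.   ] F [ 0.2 -0.3 -0.6] op 0.0288
2 dp [[0.0042, 0.0492, 0.0022], [0.0036, 0.0492, 0.0021]] dr [[0.1, 0.1, -0.7], [0.2, 0.1, -0.8]]
```

View pics/s14.png

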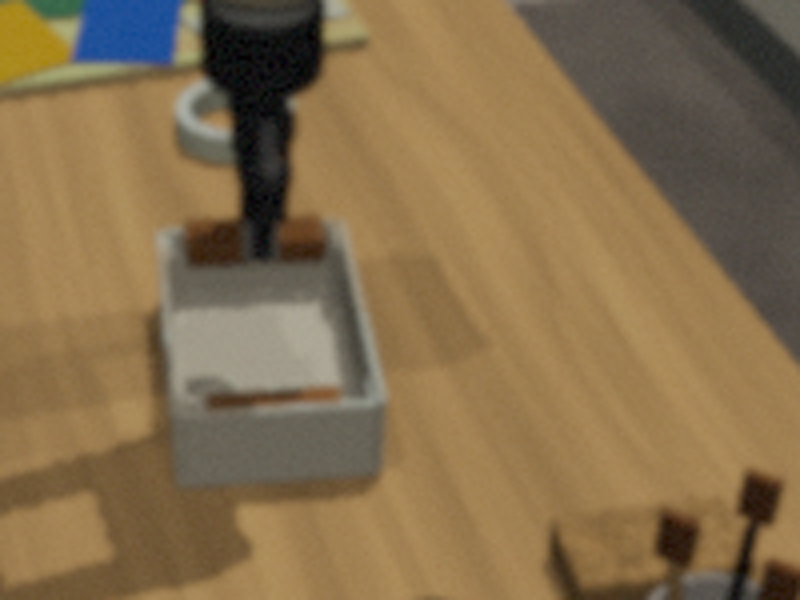

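The second strip is held at crop (257,240), aligned across the tray.

Call:
servo_tool(
  delta_pos=[
    [0.004,0.049,0.002],
    [0.003,0.038,0.002],
    [0,0.01,0],
    [0,0,0],
  ],
  dr=[
    [0,0,-0.7],
    [0.2,0,-0.8],
    [0,0,0],
    [0,0,0],
  ],
  grip=[0.2,0.2,0.2,0.2],
)

```text
t: 23.6
tool_pos: [0.5884, 0.0985, 0.0318]
tool_rot: [-1.568, 0.119, -0.122]
contact_force: [0.4, 1.1, -1.3]
opening: 0.0292
```

Run:
```python
from h import *
b=L2W(0.003,.004)
go([(b[0],b[1],.032,TR[2]+np.pi/2)])
```

```text
t 23.6 pos [0.5884 0.0985 0.0318] z-axis yaw 81.2 down [ 0.002 -0.001 -1.   ] F [ 0.4  1.1 -1.3] op 0.0292
1 dp [[0.0023, -0.0002, -0.0047]] dr [[0.0, 0.6, 0.1]]
```

Call:
servo_tool(
  delta_pos=[
    [0.001,0,-0.005],
    [0,0,0],
    [0,0,0],
  ],
  dr=[
    [0,0,0],
    [0,0,0],
    [0,0,0],
  ],
  grip=[0.2,0.48,0.48],
)

```text
t: 23.98
tool_pos: [0.5915, 0.0936, 0.0364]
tool_rot: [-1.567, 0.113, -0.127]
contact_force: [0.4, 0.7, -0.0]
opening: 0.0411
```

Call:
servo_tool(
  delta_pos=[
    [0,-0.05,0],
    [0,-0.055,0],
    [0,0,0],
  ],
  dr=[
    [0,0,0],
    [0,0,0],
    [0,0,0],
  ],
  grip=[0.48,0.48,0.6],
)

```text
t: 24.35
tool_pos: [0.5913, 0.0933, 0.1462]
tool_rot: [-1.567, 0.111, -0.13]
contact_force: [0.2, -0.8, 0.1]
opening: 0.0511
```

Run:
```python
from h import *
strips(); strips("side",.009)
go([(.415,-.347,.11,np.radians(83))])
```

```text
top px [475.7 299. ] area 503 xy [ 0.4148 -0.3469] len/wid 0.091 0.034 yaw deg 173.4
top px [320.  451.8] area 466 xy [0.0867 0.0186] len/wid 0.065 0.042 yaw deg 104.2
side px [326.2 243.2] area 360 xy [0.588  0.0899] len/wid 0.084 0.06 yaw deg 174.5
side px [129.2 290.8] area 403 xy [0.0758 0.0448] len/wid 0.125 0.043 yaw deg 107.6
side px [299.3 398.8] area 793 xy [ 0.4153 -0.3473] len/wid 0.092 0.04 yaw deg 172.0
t 24.45 pos [0.5881 0.0932 0.1406] z-axis yaw 81.2 down [ 0.002 -0.001 -1.   ] F [ 0.3  0.3 -0.5] op 0.051
8 dp [[-0.013, 0.0038, -0.0577], [-0.0132, 0.0038, -0.0576], [-0.0134, 0.0038, -0.0576], [-0.0136, 0.0038, -0.0575], [-0.0138, 0.0038, -0.0575]] dr [[0.0, -0.2, 0.0], [0.0, -0.2, 0.0], [0.0, -0.2, 0.0], [0.0, -0.2, 0.0], [0.0, -0.2, 0.0]]
8 dp [[-0.014, 0.0038, -0.0575], [-0.0142, 0.0039, -0.0574], [-0.0145, 0.0038, -0.0573]] dr [[0.0, -0.3, 0.0], [0.0, -0.2, 0.1], [0.0, -0.3, 0.0]]
```

Call:
servo_tool(
  delta_pos=[
    [-0.013,0,-0.057],
    [-0.013,0,-0.057],
    [-0.014,0.004,-0.057],
    [-0.014,0.006,-0.057],
    [-0.014,0.006,-0.057],
  ],
  dr=[
    [0,-0.2,0],
    [0,-0.2,0],
    [0,-0.2,0],
    [0,-0.2,0],
    [0,-0.2,0],
  ],
  grip=[0.6,0.6,0.6,0.6,0.6],
)

```text
t: 25.08
tool_pos: [0.4732, -0.1819, 0.1157]
tool_rot: [-1.566, 0.107, -0.092]
contact_force: [0.2, -1.1, -0.1]
opening: 0.0515
```

Call:
servo_tool(
  delta_pos=[
    [-0.014,0.006,-0.057],
    [-0.014,0.006,-0.057],
    [-0.012,0.004,-0.052],
    [0,0,0],
    [0,0,0],
  ],
  dr=[
    [0,-0.2,0],
    [0,-0.2,0],
    [0,-0.2,0],
    [0,0,0],
    [0,0,0],
  ],
  grip=[0.6,0.6,0.6,0.6,0.6],
)

```text
t: 25.7
tool_pos: [0.4034, -0.3447, 0.0892]
tool_rot: [-1.555, 0.113, -0.08]
contact_force: [0.3, 0.3, 0.5]
opening: 0.0515
```

Run:
```python
from h import *
strips(); strips("side",.009)
go([(.4153,-.347,.020,np.radians(83))])
im=shot("top","t15",(200,150,400,300),4)
shot("side","s15",(200,250,440,430),3)
```

```text
top px [286.4 228.6] area 402 xy [0.5868 0.0915] len/wid 0.089 0.029 yaw deg 171.4
top px [307.3 231.1] area 390 xy [0.58  0.042] len/wid 0.089 0.028 yaw deg 170.7
top px [350.8 456. ] area 549 xy [ 0.077  -0.0487] len/wid 0.096 0.037 yaw deg 51.0
side px [299.1 398.8] area 780 xy [ 0.4152 -0.3473] len/wid 0.092 0.04 yaw deg 173.6
t 25.8 pos [ 0.404  -0.3444  0.0897] z-axis yaw 83.0 down [-0.02   0.014 -1.   ] F [-0.3  0.9 -0.4] op 0.0512
2 dp [[0.0065, 0.0347, -0.001], [0.0062, 0.0348, -0.0009]] dr [[-0.3, 0.0, -0.6], [-0.4, 0.0, -0.6]]
```

View pics/t15.png

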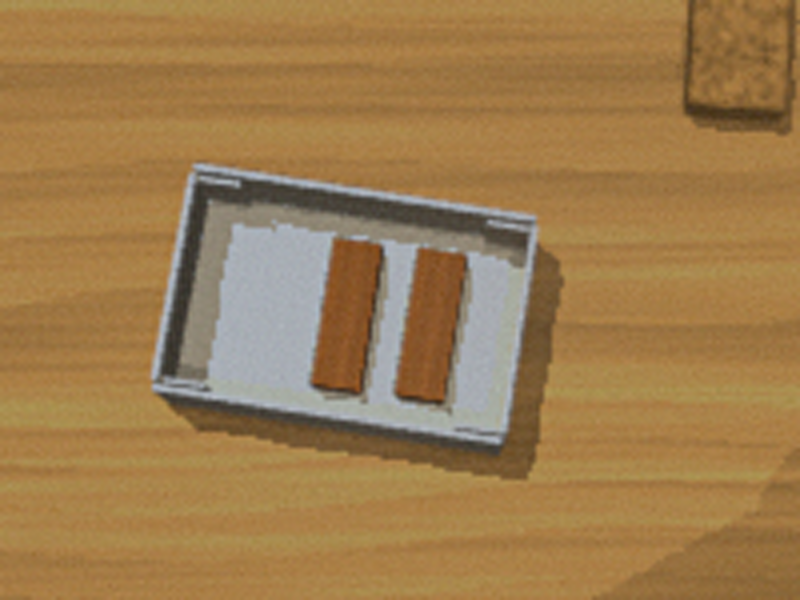

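View pics/s15.png

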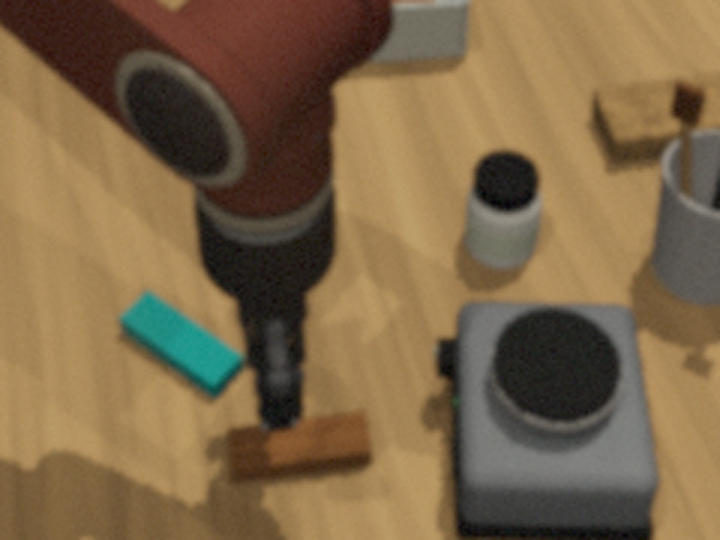

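Both strips lie flat side by side in the tray, at crop (347,315) and (430,326), with all walls up. The gripper is above the third strip.

Call:
servo_tool(
  delta_pos=[
    [0.007,0.035,-0.001],
    [0.006,0.034,-0.001],
    [0,0,0],
  ],
  dr=[
    [-0.3,0,-0.6],
    [-0.4,0,-0.6],
    [0,0,0],
  ],
  grip=[0.55,0.55,0.55],
)

```text
t: 26.28
tool_pos: [0.4194, -0.3458, 0.0218]
tool_rot: [-1.574, 0.088, -0.094]
contact_force: [-0.0, -0.2, 0.6]
opening: 0.0469
```

Run:
```python
from h import *
go([(.4153,-.347,.020,np.radians(83))])
```

```text
t 26.27 pos [ 0.4194 -0.3458  0.0218] z-axis yaw 83.4 down [ 0.004 -0.005 -1.   ] F [-0.  -0.2  0.6] op 0.0469
1 dp [[-0.0039, 0.0018, -0.0017]] dr [[0.3, 0.4, 0.3]]
```

Call:
servo_tool(
  delta_pos=[
    [-0.004,0.002,0],
    [-0.002,0,0],
    [0,0,0],
  ],
  dr=[
    [0,0,0],
    [0,0,0],
    [0,0,0],
  ],
  grip=[0.2,0.2,0.2],
)

```text
t: 26.65
tool_pos: [0.4153, -0.3462, 0.024]
tool_rot: [-1.578, 0.083, -0.096]
contact_force: [0.0, -0.1, -1.0]
opening: 0.0285
```

Call:
servo_tool(
  delta_pos=[
    [0,-0.05,0],
    [0,-0.055,0],
    [0,-0.025,0],
    [0,0,0],
  ],
  dr=[
    [0,0,0],
    [0,0,0],
    [0,0,0],
    [0,0,0],
  ],
  grip=[0.2,0.2,0.2,0.2],
)

```text
t: 27.15
tool_pos: [0.4136, -0.3448, 0.1592]
tool_rot: [-1.579, 0.083, -0.097]
contact_force: [0.1, 0.3, -0.8]
opening: 0.029
```

Run:
```python
from h import *
b=L2W(0,-.024)
print(b)
go([(b[0],b[1],.155,TR[2])])
shot("side","s16",(200,220,440,400),3)
```

```text
[0.58238569 0.0663619 ]
t 27.15 pos [ 0.4136 -0.3448  0.1592] z-axis yaw 83.5 down [ 0.008 -0.01  -1.   ] F [ 0.1  0.3 -0.8] op 0.029
9 dp [[0.0134, 0.0001, 0.0475], [0.0212, 0.0002, 0.0446], [0.0285, 0.0003, 0.0404], [0.0348, 0.0004, 0.035], [0.0403, 0.0004, 0.0286]] dr [[0.1, -9.7, 0.0], [0.1, -9.7, 0.0], [0.1, -9.7, 0.0], [0.1, -9.7, 0.0], [0.1, -9.7, 0.0]]
9 dp [[0.0445, 0.0005, 0.0214], [0.0475, 0.0005, 0.0136], [0.0491, 0.0005, 0.0056], [0.0493, 0.0005, -0.0028]] dr [[0.1, -9.7, 0.0], [0.1, -9.6, 0.0], [0.1, -9.7, 0.0], [0.1, -9.6, 0.0]]
```

View pics/s16.png

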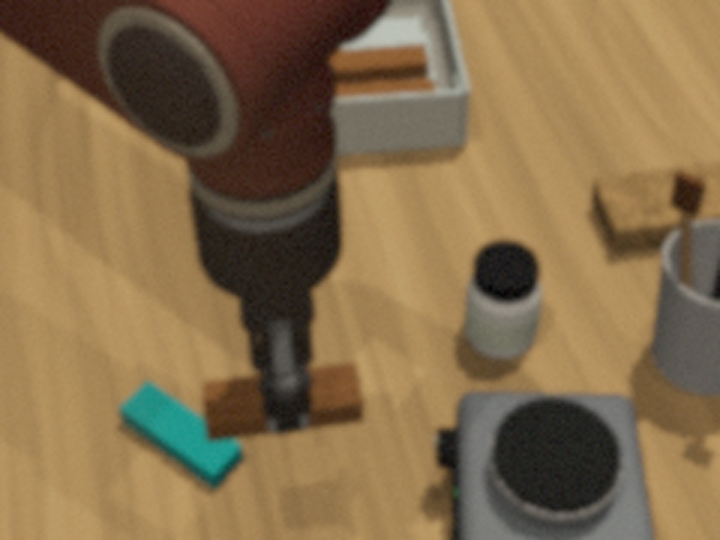

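The third strip is held at crop (285,400). Carry it over and turn it lengthwise, to bridge the other two.

Call:
servo_tool(
  delta_pos=[
    [0.013,0,0.047],
    [0.021,0,0.045],
    [0.028,0,0.04],
    [0.035,0,0.035],
    [0.04,0,0.029],
  ],
  dr=[
    [0.1,-9.7,0],
    [0.1,-9.7,0],
    [0.1,-9.7,0],
    [0.1,-9.7,0],
    [0.1,-9.7,0],
  ],
  grip=[0.2,0.2,0.2,0.2,0.2],
)

```text
t: 27.82
tool_pos: [0.5002, -0.1095, 0.1469]
tool_rot: [-1.48, -0.582, 0.592]
contact_force: [0.4, 0.4, 0.5]
opening: 0.0286
```

Call:
servo_tool(
  delta_pos=[
    [0.044,0,0.021],
    [0.047,0,0.014],
    [0.049,0,0.006],
    [0.045,0,-0.003],
    [0,0,0],
  ],
  dr=[
    [0.1,-9.7,0],
    [0.1,-9.7,0],
    [0.1,-9.7,0],
    [0.1,-9.6,0],
    [0,0,0],
  ],
  grip=[0.2,0.2,0.2,0.2,0.2],
)

```text
t: 28.45
tool_pos: [0.5632, 0.0799, 0.135]
tool_rot: [-1.23, -1.103, 1.132]
contact_force: [-0.1, -0.5, -0.5]
opening: 0.0287
```

Run:
```python
from h import *
b=L2W(0,-.024)
go([(b[0],b[1],.09,TR[2])])
```

```text
t 28.45 pos [0.5632 0.0799 0.135 ] z-axis yaw 173.3 down [-0.033  0.011 -0.999] F [-0.1 -0.5 -0.5] op 0.0287
1 dp [[-0.0115, 0.0441, -0.0222]] dr [[-2.0, 2.7, 0.4]]
```

Call:
servo_tool(
  delta_pos=[
    [-0.008,0.01,-0.019],
    [0,0,0],
    [0,0,0],
  ],
  dr=[
    [-2,2.7,0.4],
    [0,0,0],
    [0,0,0],
  ],
  grip=[0.2,0.2,0.2],
)

```text
t: 28.82
tool_pos: [0.5774, 0.0686, 0.1192]
tool_rot: [-1.279, -1.079, 1.091]
contact_force: [-0.2, 0.7, -0.6]
opening: 0.0292
```

Run:
```python
from h import *
b=L2W(0,-.024)
go([(b[0],b[1],.05,TR[2])])
shot("side","s17",(260,150,460,300),4)
```

```text
t 28.82 pos [0.5774 0.0686 0.1192] z-axis yaw 170.4 down [-0.008 -0.001 -1.   ] F [-0.2  0.7 -0.6] op 0.0292
2 dp [[-0.0006, 0.0346, -0.0029], [-0.0007, 0.0346, -0.0028]] dr [[-0.2, -0.1, -0.1], [-0.3, -0.0, -0.0]]
```

View pics/s17.png

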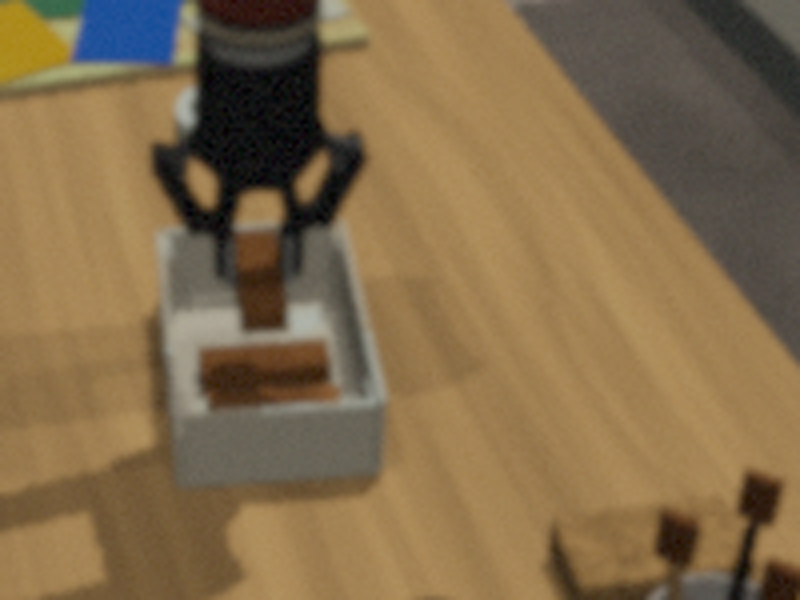

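The third strip hangs lengthwise at crop (262,280), above the two below it. Lowering it.

Call:
servo_tool(
  delta_pos=[
    [0,0.035,-0.004],
    [0,0.025,-0.003],
    [0,0.008,0],
    [0,0,0],
  ],
  dr=[
    [0,0,0],
    [0,0,0],
    [0,0,0],
    [0,0,0],
  ],
  grip=[0.2,0.2,0.2,0.2],
)

```text
t: 29.38
tool_pos: [0.5842, 0.0663, 0.052]
tool_rot: [-1.281, -1.08, 1.088]
contact_force: [-0.6, 0.4, 0.5]
opening: 0.0289
```

Run:
```python
from h import *
b=L2W(0,-.024)
go([(b[0],b[1],.05,TR[2])])
```

```text
t 29.38 pos [0.5842 0.0663 0.052 ] z-axis yaw 170.4 down [-0.006 -0.001 -1.   ] F [-0.6  0.4  0.5] op 0.0289
1 dp [[-0.0003, 0.002, 0.0018]] dr [[-0.3, -0.2, -0.1]]
```

Call:
servo_tool(
  delta_pos=[
    [0,0.002,0.002],
    [0,0,0],
    [0,0,0],
  ],
  dr=[
    [0,0,0],
    [0,0,0],
    [0,0,0],
  ],
  grip=[0.2,0.45,0.45],
)

```text
t: 29.75
tool_pos: [0.5838, 0.0667, 0.0531]
tool_rot: [-1.284, -1.083, 1.086]
contact_force: [0.2, -0.2, -0.3]
opening: 0.0386
```

Call:
servo_tool(
  delta_pos=[
    [0,-0.05,0],
    [0,-0.06,0],
    [0,0,0],
  ],
  dr=[
    [0,0,0],
    [0,0,0],
    [0,0,0],
  ],
  grip=[0.45,0.45,1],
)

```text
t: 30.12
tool_pos: [0.5842, 0.0669, 0.1672]
tool_rot: [-1.285, -1.084, 1.085]
contact_force: [1.5, 0.4, -0.2]
opening: 0.0554
```

Run:
```python
from h import *
shot("side","s18",(260,150,460,300),4)
go([(.595,-.221,.17,np.radians(170.6)),(.595,-.221,.17,np.radians(150))])
go([(.595,-.221,.17,np.radians(80.6))])
```

```text
t 30.18 pos [0.5823 0.0669 0.1638] z-axis yaw 170.4 down [-0.006 -0.001 -1.   ] F [ 0.  -0.4 -0.6] op 0.0626
5 dp [[-0.0563, -0.0012, -0.0121], [-0.0564, -0.0012, -0.0121], [-0.0564, -0.0012, -0.012], [-0.0563, -0.0011, -0.0121], [-0.0564, -0.0012, -0.0119]] dr [[-0.1, -0.0, -0.0], [-0.1, -0.1, -0.0], [-0.0, -0.0, -0.0], [-0.1, -0.1, -0.1], [-0.0, -0.0, -0.0]]
3 dp [[0.0, -0.0, -0.0], [0.0, -0.0, -0.0], [0.0, -0.0, -0.0]] dr [[-0.0, 6.9, -0.0], [-0.0, 6.8, -0.0], [-0.0, 6.9, -0.0]]
t 30.18 pos [0.5823 0.0669 0.1638] z-axis yaw 170.4 down [-0.006 -0.001 -1.   ] F [ 0.  -0.4 -0.6] op 0.0626
9 dp [[-0.0313, -0.0007, -0.0067], [-0.0297, -0.0007, -0.0121], [-0.0271, -0.0007, -0.017], [-0.0237, -0.0007, -0.0215], [-0.0197, -0.0007, -0.0253]] dr [[-0.0, 10.0, -0.0], [-0.0, 10.0, -0.0], [-0.0, 10.0, -0.0], [-0.0, 10.0, -0.1], [-0.0, 10.0, -0.0]]
9 dp [[-0.015, -0.0007, -0.0283], [-0.0098, -0.0007, -0.0304], [-0.0044, -0.0007, -0.0317], [0.0011, -0.0007, -0.032]] dr [[-0.0, 9.9, -0.1], [-0.0, 10.0, -0.1], [-0.0, 9.9, -0.0], [-0.1, 10.0, -0.1]]
```

View pics/s18.png

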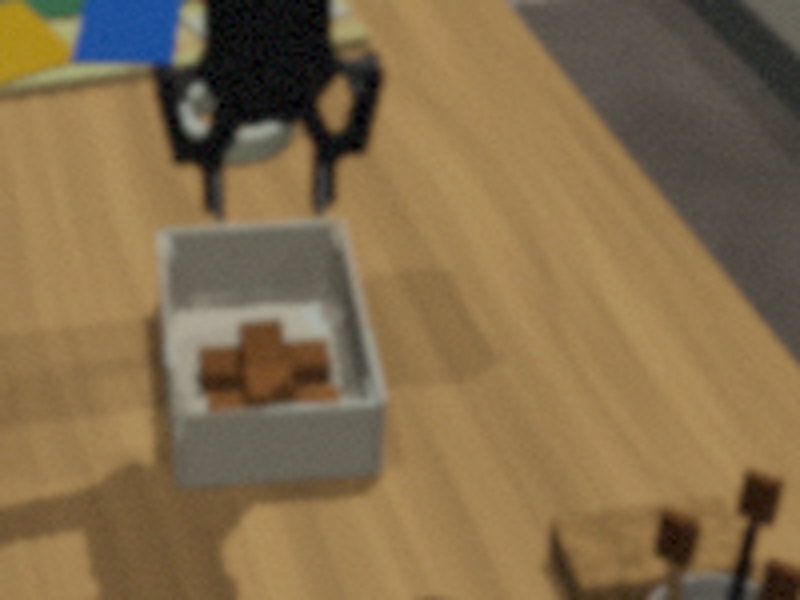

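All three strips are in the tray, the third lying across the two others at crop (265,365). Now the bottle.

Call:
servo_tool(
  delta_pos=[
    [-0.056,0,-0.012],
    [-0.056,0,-0.012],
    [-0.056,0,-0.012],
    [-0.056,0,-0.012],
    [-0.053,0,-0.012],
  ],
  dr=[
    [0,0,0],
    [0,0,0],
    [0,0,0],
    [0,0,0],
    [0,0,0],
  ],
  grip=[1,1,1,1,1],
)

```text
t: 30.8
tool_pos: [0.6014, -0.1439, 0.1576]
tool_rot: [-1.384, -0.925, 1.059]
contact_force: [0.2, -0.5, 0.2]
opening: 0.0856
```

Call:
servo_tool(
  delta_pos=[
    [0,0,0],
    [0,0,0],
  ],
  dr=[
    [0,0,0],
    [0,0,0],
  ],
  grip=[1,1],
)

```text
t: 31.05
tool_pos: [0.5999, -0.1447, 0.1544]
tool_rot: [-1.38, -0.92, 1.059]
contact_force: [-0.3, 0.1, 0.0]
opening: 0.085
```

Run:
```python
from h import *
go([(.595,-.221,.10,TR[2])])
shot("side","s19",(280,200,480,350),4)
for m in ctrl.masks_of("side","bottle_mid"):
    print(m['score'],m['extent'])
# predicted extents for candidates
a=np.linspace(0,2*np.pi,60)
def sil(x,y):
    P=[[x+.027*np.cos(t),y+.027*np.sin(t),z] for t in a for z in (0,.05)]+[[x+.024*np.cos(t),y+.024*np.sin(t),.074] for t in a]
    q=proj("side",P); return q.min(0).round(1),q.max(0).round(1)
for c in ((.595,-.221),(.595,-.218),(.595,-.224)): print(c,sil(*c))
```

```text
t 31.05 pos [ 0.5999 -0.1447  0.1544] z-axis yaw 162.7 down [-0.042 -0.083 -0.996] F [-0.3  0.1  0. ] op 0.085
2 dp [[-0.0345, 0.0304, -0.0094], [-0.0365, 0.0288, -0.0067]] dr [[-0.6, -3.9, -2.6], [-0.6, -3.9, -2.6]]
0.64 [351.9, 296.7, 379.2, 337.9]
0.17 [299.0, 203.8, 358.1, 270.5]
(0.595, -0.221) (array([353.9, 300.7]), array([379.8, 341.4]))
(0.595, -0.218) (array([353.5, 299.7]), array([379.3, 340.3]))
(0.595, -0.224) (array([354.3, 301.7]), array([380.3, 342.5]))
```

View pics/s19.png

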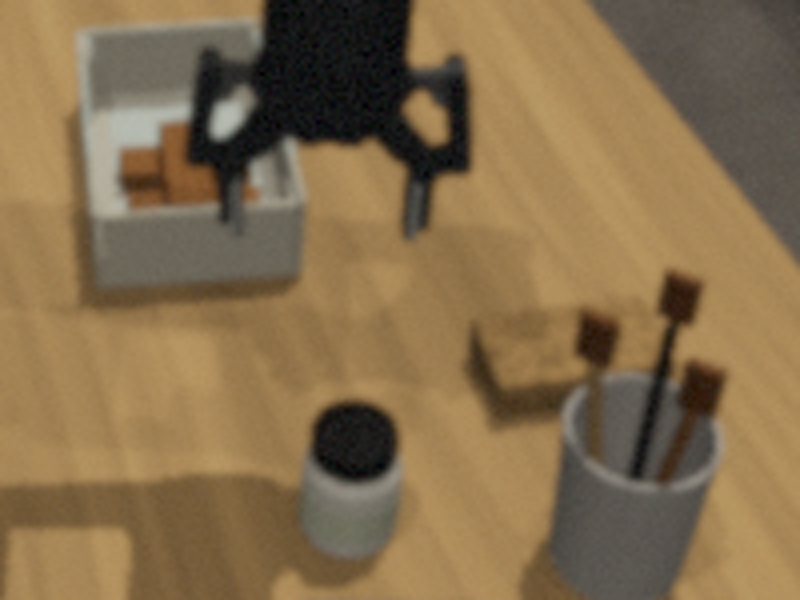

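The bottle's silhouette in the side view spans about (355..380, 300..339), which matches (0.596,-0.219). The last move fell short and tilted the tool, so I'll check the joints.

Run:
```python
from h import *
print(ctrl.get_obs()['q'].round(3))
go([(.596,-.219,.155,TR[2])],step=.04)
```

```text
[-0.317  0.119  1.699 -0.095  1.337 -3.135]
t 31.15 pos [ 0.6001 -0.1444  0.1548] z-axis yaw 162.7 down [-0.041 -0.084 -0.996] F [-0.2 -0.4 -0.7] op 0.0851
2 dp [[-0.0361, 0.0031, -0.0091], [-0.0368, 0.0016, -0.0066]] dr [[-0.6, -3.9, -2.6], [-0.6, -3.9, -2.6]]
```

Joint 6 sits at its lower limit, so I'll use the half-turn equivalent and rotate back about +y.

Call:
servo_tool(
  delta_pos=[
    [0,-0.005,0],
    [0,-0.005,0],
    [0,0,0],
    [0,0,0],
    [0,0,0],
  ],
  dr=[
    [0,10,0],
    [0,10,0],
    [0,10,0],
    [0,10,0],
    [0,10,0],
  ],
  grip=[1,1,1,1,1],
)

```text
t: 31.78
tool_pos: [0.5999, -0.138, 0.1643]
tool_rot: [-1.623, -0.253, 0.343]
contact_force: [-0.6, 0.0, -0.7]
opening: 0.0858
```

Call:
servo_tool(
  delta_pos=[
    [0,0,0],
    [0,0,0],
    [0,0,0],
    [0,0,0],
    [0,0,0],
  ],
  dr=[
    [0,10,0],
    [0,10,0],
    [0,10,0],
    [0,10,0],
    [0,10,0],
  ],
  grip=[1,1,1,1,1],
)

```text
t: 32.4
tool_pos: [0.5994, -0.1322, 0.1639]
tool_rot: [-1.622, 0.426, -0.396]
contact_force: [-0.5, -0.5, 0.6]
opening: 0.0852
```

Run:
```python
from h import *
print(ctrl.get_obs()['q'].round(3))
go([(.596,-.219,.155,TR[2])],step=.04)
```

```text
[-0.299  0.104  1.699 -0.092  1.354 -1.331]
t 32.4 pos [ 0.5994 -0.1322  0.1639] z-axis yaw 60.3 down [-0.041 -0.081 -0.996] F [-0.5 -0.5  0.6] op 0.0852
7 dp [[0.0057, 0.0023, -0.0108], [0.0075, 0.0021, -0.0097], [0.0091, 0.002, -0.0083], [0.0104, 0.0018, -0.0066], [0.0115, 0.0016, -0.0047]] dr [[0.6, 10.0, 0.5], [0.6, 9.9, 0.5], [0.6, 10.0, 0.5], [0.7, 9.9, 0.5], [0.6, 10.0, 0.5]]
7 dp [[0.0121, 0.0015, -0.0027], [0.0124, 0.0013, -0.0006]] dr [[0.7, 9.9, 0.5], [0.6, 10.0, 0.4]]
```

Call:
servo_tool(
  delta_pos=[
    [0.006,0.001,-0.011],
    [0.008,0.001,-0.01],
    [0.009,0.001,-0.008],
    [0.01,0.001,-0.007],
    [0.012,0.001,-0.005],
  ],
  dr=[
    [0.6,10,0.5],
    [0.6,10,0.5],
    [0.6,10,0.5],
    [0.6,10,0.5],
    [0.6,10,0.5],
  ],
  grip=[1,1,1,1,1],
)

```text
t: 33.02
tool_pos: [0.5965, -0.1896, 0.1619]
tool_rot: [-1.307, 1.102, -1.088]
contact_force: [-0.5, -0.3, -0.1]
opening: 0.0856
```

Call:
servo_tool(
  delta_pos=[
    [0.012,0.001,-0.003],
    [0.012,0.001,0],
    [0,0,0],
  ],
  dr=[
    [0.6,10,0.5],
    [0.6,10,0.5],
    [0,0,0],
  ],
  grip=[1,1,1],
)

```text
t: 33.4
tool_pos: [0.5951, -0.2123, 0.1599]
tool_rot: [-1.107, 1.356, -1.349]
contact_force: [-0.5, -0.6, 0.1]
opening: 0.0856
```

Run:
```python
from h import *
print(ctrl.get_obs()['q'].round(3))
go([(.596,-.219,.12,TR[2])],step=.04)
```

```text
[-0.462  0.135  1.671  0.003  1.339 -0.265]
t 33.4 pos [ 0.5951 -0.2123  0.1599] z-axis yaw -11.3 down [-0.001  0.004 -1.   ] F [-0.5 -0.6  0.1] op 0.0856
2 dp [[0.0033, 0.0199, 0.0012], [0.0033, 0.02, 0.001]] dr [[0.1, -0.9, -0.1], [0.0, -1.0, -0.1]]
```

Call:
servo_tool(
  delta_pos=[
    [0.003,0.03,0.001],
    [0.003,0.02,0.001],
    [0,0,0],
  ],
  dr=[
    [0,-1,0],
    [0,-1,0],
    [0,0,0],
  ],
  grip=[1,1,1],
)

```text
t: 33.78
tool_pos: [0.5968, -0.2159, 0.1093]
tool_rot: [-1.131, 1.322, -1.316]
contact_force: [0.1, -0.7, 0.3]
opening: 0.0853
```

Run:
```python
from h import *
go([(.596,-.219,.028,TR[2])],step=.04)
shot("side","s20",(280,200,480,350),4)
shot("top","t20",(340,150,500,270),5)
```

```text
t 33.77 pos [ 0.5968 -0.2159  0.1093] z-axis yaw -8.7 down [-0.     0.004 -1.   ] F [ 0.1 -0.7  0.3] op 0.0853
3 dp [[0.0012, 0.0271, -0.0001], [0.0011, 0.0271, -0.0], [0.0011, 0.0271, -0.0001]] dr [[0.0, 0.3, -0.1], [0.0, 0.2, -0.1], [0.1, 0.3, -0.1]]
```

View pics/s20.png

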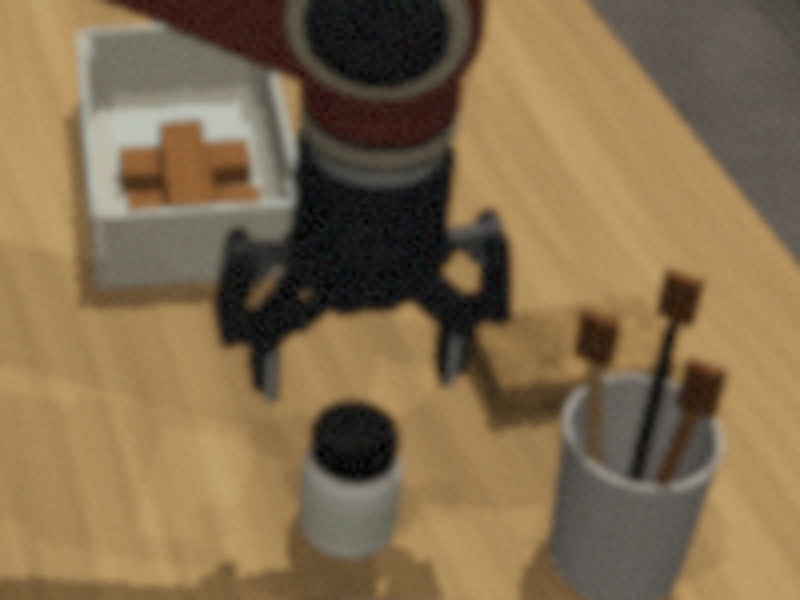

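View pics/t20.png

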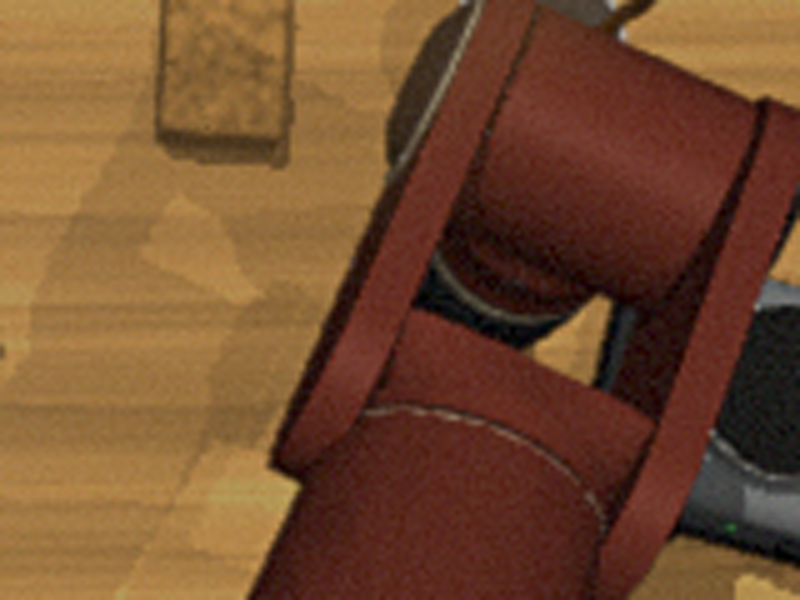

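The fingertips, at (265,390) and (452,375), straddle the bottle at (354,430). Lowering.

Call:
servo_tool(
  delta_pos=[
    [0.001,0.03,-0.001],
    [0.001,0.03,-0.001],
    [0.001,0.018,0],
    [0,0,0],
  ],
  dr=[
    [0,0.2,0],
    [0,0.2,0],
    [0,0.2,0],
    [0,0,0],
  ],
  grip=[1,1,1,1],
)

```text
t: 34.38
tool_pos: [0.6003, -0.2203, 0.038]
tool_rot: [-1.12, 1.316, -1.333]
contact_force: [0.2, 0.3, -0.4]
opening: 0.0852
```

Run:
```python
from h import *
go([(.596,-.219,.030,TR[2])],step=.04)
```

```text
t 34.38 pos [ 0.6003 -0.2203  0.038 ] z-axis yaw -9.2 down [ 0.013 -0.002 -1.   ] F [ 0.2  0.3 -0.4] op 0.0852
1 dp [[-0.0006, 0.0079, -0.0045]] dr [[-0.7, 0.2, -0.0]]
```

Call:
servo_tool(
  delta_pos=[
    [0,0.007,-0.004],
    [0,0,0],
  ],
  dr=[
    [-0.7,0,0],
    [0,0,0],
  ],
  grip=[1,1],
)

```text
t: 34.62
tool_pos: [0.5977, -0.2203, 0.033]
tool_rot: [-1.128, 1.323, -1.328]
contact_force: [-0.0, -0.1, 0.2]
opening: 0.0853
```

Call:
servo_tool(
  delta_pos=[
    [0,0,0],
    [0,0,0],
    [0,0,0],
    [0,0,0],
  ],
  dr=[
    [0,0,0],
    [0,0,0],
    [0,0,0],
    [0,0,0],
  ],
  grip=[0.5,0.5,0.5,0.5],
  grip_force=60,
)

```text
t: 35.12
tool_pos: [0.5986, -0.2207, 0.035]
tool_rot: [-1.127, 1.321, -1.33]
contact_force: [0.3, 0.1, -1.6]
opening: 0.0521
```

Run:
```python
from h import *
go([(.596,-.219,.030,TR[2])],step=.04)
shot("side","s21",(280,200,480,350),4)
```

```text
t 35.12 pos [ 0.5986 -0.2207  0.035 ] z-axis yaw -9.2 down [ 0.005 -0.002 -1.   ] F [ 0.3  0.1 -1.6] op 0.0521
1 dp [[-0.0013, 0.005, -0.0028]] dr [[-0.3, 0.3, 0.1]]
```

View pics/s21.png

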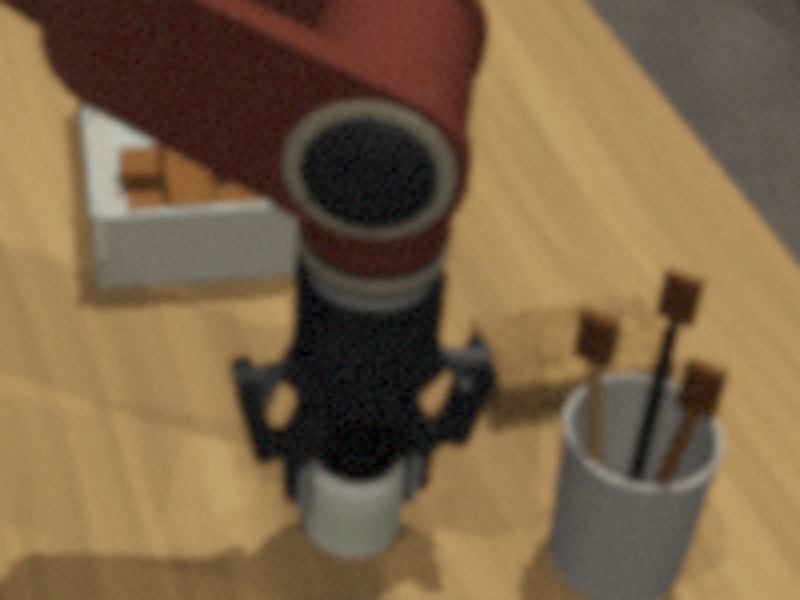

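The bottle is gripped at 52 mm opening, with its foot 35 mm below the TCP. Lift it and carry it to the mixer.

Call:
servo_tool(
  delta_pos=[
    [0,-0.04,0],
    [0,-0.055,0],
    [0,-0.05,0],
    [0,0,0],
  ],
  dr=[
    [-0.3,0,0],
    [0,0,0],
    [0,0,0],
    [0,0,0],
  ],
  grip=[0.5,0.5,0.5,0.5],
)

```text
t: 35.67
tool_pos: [0.5967, -0.2196, 0.1806]
tool_rot: [-1.133, 1.331, -1.323]
contact_force: [0.2, -0.9, -0.8]
opening: 0.0518
```

Run:
```python
from h import *
go([(.568,-.385,.175,TR[2])],step=.05)
shot("side","s22",(280,180,480,330),4)
```

```text
t 35.67 pos [ 0.5967 -0.2196  0.1806] z-axis yaw -9.2 down [-0.006  0.001 -1.   ] F [ 0.2 -0.9 -0.8] op 0.0518
4 dp [[0.042, 0.0014, -0.0005], [0.0419, 0.0014, -0.0004], [0.042, 0.0014, -0.0004], [0.0419, 0.0014, -0.0003]] dr [[0.1, 0.1, -0.0], [0.1, 0.1, -0.0], [0.1, 0.0, -0.0], [0.1, 0.1, -0.0]]
```

View pics/s22.png

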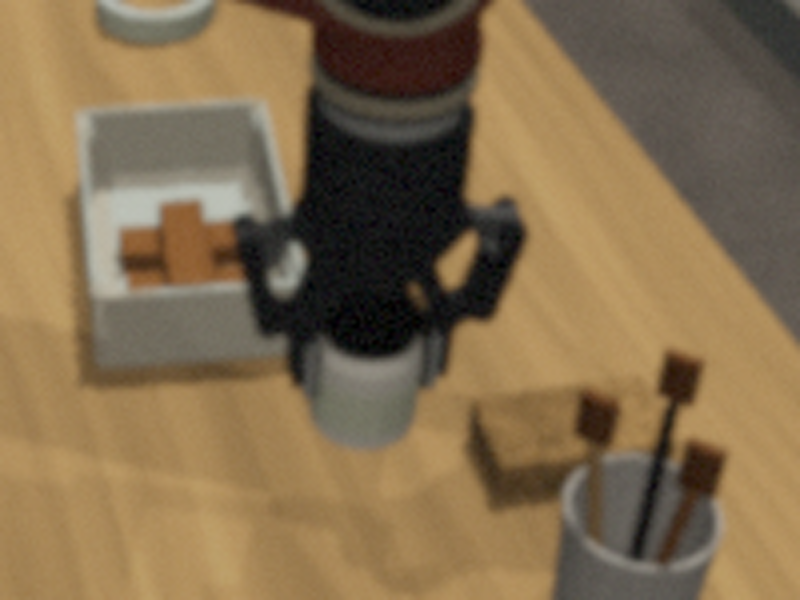

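The bottle is lifted upright in the jaws. On to the mixer.

Call:
servo_tool(
  delta_pos=[
    [0.042,0,0],
    [0.042,0,0],
    [0.042,0,0],
    [0.038,0,0],
    [0,0,0],
  ],
  dr=[
    [0.1,0,0],
    [0.1,0,0],
    [0.1,0,0],
    [0.1,0,0],
    [0,0,0],
  ],
  grip=[0.5,0.5,0.5,0.5,0.5],
)

```text
t: 36.35
tool_pos: [0.563, -0.3805, 0.1617]
tool_rot: [-1.136, 1.348, -1.303]
contact_force: [-0.2, 0.8, -1.7]
opening: 0.0521
```

Call:
servo_tool(
  delta_pos=[
    [0,0,0],
  ],
  dr=[
    [0,0,0],
  ],
  grip=[0.5],
)

```text
t: 36.48
tool_pos: [0.5621, -0.3795, 0.1591]
tool_rot: [-1.136, 1.352, -1.3]
contact_force: [0.5, 0.3, -1.1]
opening: 0.0524
```

Run:
```python
from h import *
go([(.568,-.385,.136,TR[2])],step=.05)
shot("side","s23",(280,230,480,430),3)
```

```text
t 36.48 pos [ 0.5621 -0.3795  0.1591] z-axis yaw -9.0 down [-0.024  0.019 -1.   ] F [ 0.5  0.3 -1.1] op 0.0524
1 dp [[0.0049, 0.0228, 0.0073]] dr [[1.5, 0.4, -0.8]]
```

View pics/s23.png

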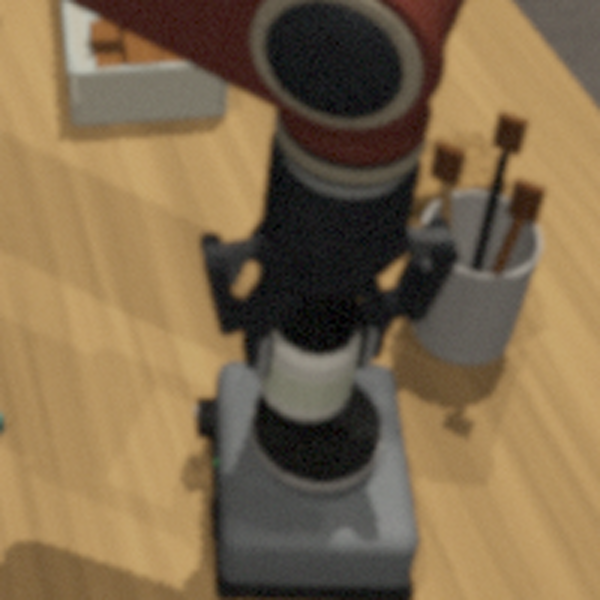

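The bottle hangs above the pad. Straighten it and lower.

Call:
servo_tool(
  delta_pos=[
    [0.005,0.012,0.006],
    [0,0.008,0],
    [0,0,0],
  ],
  dr=[
    [1.5,0,-0.8],
    [0,0,0],
    [0,0,0],
  ],
  grip=[0.5,0.5,0.5],
)

```text
t: 36.9
tool_pos: [0.5673, -0.3815, 0.1367]
tool_rot: [-1.132, 1.325, -1.319]
contact_force: [-0.1, 0.5, -1.6]
opening: 0.0521
```

Run:
```python
from h import *
go([(.568,-.385,.130,TR[2])],step=.05)
```

```text
t 36.9 pos [ 0.5673 -0.3815  0.1367] z-axis yaw -8.8 down [-0.002  0.003 -1.   ] F [-0.1  0.5 -1.6] op 0.0521
1 dp [[0.0034, 0.0066, 0.0013]] dr [[0.1, 0.6, -0.1]]
```

Now press in small steps and watch the force.

Call:
servo_tool(
  delta_pos=[
    [0.003,0.007,0.001],
    [0,0.004,0],
  ],
  dr=[
    [0,0,0],
    [0,0,0],
  ],
  grip=[0.5,0.5],
)

```text
t: 37.15
tool_pos: [0.5684, -0.3846, 0.1269]
tool_rot: [-1.133, 1.323, -1.319]
contact_force: [-2.9, 0.7, 2.5]
opening: 0.0518
```

Call:
servo_tool(
  delta_pos=[
    [0,0.004,0],
    [0,0.004,0],
  ],
  dr=[
    [0,0,0],
    [0,0,0],
  ],
  grip=[0.5,0.5],
)

```text
t: 37.4
tool_pos: [0.5687, -0.3849, 0.1216]
tool_rot: [-1.133, 1.323, -1.32]
contact_force: [-4.8, 3.6, 8.0]
opening: 0.0521
```

Call:
servo_tool(
  delta_pos=[
    [0,0.005,0],
  ],
  dr=[
    [0,0,0],
  ],
  grip=[0.5],
)

```text
t: 37.52
tool_pos: [0.5689, -0.3851, 0.1208]
tool_rot: [-1.133, 1.323, -1.319]
contact_force: [-11.0, 8.2, 25.8]
opening: 0.0518
```

Call:
servo_tool(
  delta_pos=[
    [0,0.006,0],
  ],
  dr=[
    [0,0,0],
  ],
  grip=[0.5],
)

```text
t: 37.65
tool_pos: [0.5693, -0.3853, 0.1208]
tool_rot: [-1.134, 1.323, -1.319]
contact_force: [-12.5, 9.3, 26.0]
opening: 0.0517
```

The head is bottomed (z constant at 0.1208, 26 N). Hold it there for more than 2 s.

Call:
servo_tool(
  delta_pos=[
    [0,0.005,-0.001],
    [0,0.005,-0.001],
    [0,0.005,-0.001],
    [0,0.005,-0.001],
    [0,0.005,-0.001],
  ],
  dr=[
    [0,0,0],
    [0,0,0],
    [0,0,0],
    [0,0,0],
    [0,0,0],
  ],
  grip=[0.5,0.5,0.5,0.5,0.5],
)

```text
t: 38.28
tool_pos: [0.5691, -0.3854, 0.1208]
tool_rot: [-1.129, 1.314, -1.324]
contact_force: [-7.8, 7.2, 17.9]
opening: 0.0522
```

Call:
servo_tool(
  delta_pos=[
    [0,0.005,-0.001],
    [0,0.005,0],
    [0,0.005,-0.001],
    [0,0.005,0],
    [0,0.005,-0.001],
  ],
  dr=[
    [0,0,0],
    [0,0,0],
    [0,0,0],
    [0,0,0],
    [0,0,0],
  ],
  grip=[0.5,0.5,0.5,0.5,0.5],
)

```text
t: 38.9
tool_pos: [0.5704, -0.3868, 0.1209]
tool_rot: [-1.127, 1.307, -1.33]
contact_force: [-4.7, 7.4, 17.4]
opening: 0.0521
```

Call:
servo_tool(
  delta_pos=[
    [0,0.005,0],
    [0,0.005,0],
    [0,0.005,0],
    [0,0.005,0],
    [0,0.005,0],
  ],
  dr=[
    [0,0,0],
    [0,0,0],
    [0,0,0],
    [0,0,0],
    [0,0,0],
  ],
  grip=[0.5,0.5,0.5,0.5,0.5],
)

```text
t: 39.52
tool_pos: [0.5727, -0.3887, 0.1209]
tool_rot: [-1.13, 1.304, -1.332]
contact_force: [-7.5, 5.4, 17.9]
opening: 0.0519
```

Call:
servo_tool(
  delta_pos=[
    [0,0.005,0],
    [0,0.005,0],
    [0,0.005,0],
    [0,0.005,0],
    [0,0.005,0],
  ],
  dr=[
    [0,0,0],
    [0,0,0],
    [0,0,0],
    [0,0,0],
    [0,0,0],
  ],
  grip=[0.5,0.5,0.5,0.5,0.5],
)

```text
t: 40.15
tool_pos: [0.5746, -0.3903, 0.121]
tool_rot: [-1.132, 1.303, -1.332]
contact_force: [-8.1, 5.7, 18.9]
opening: 0.0522
```

Run:
```python
from h import *
shot("side","s24",(280,230,480,430),3)
```

```text
(no output)
```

View pics/s24.png

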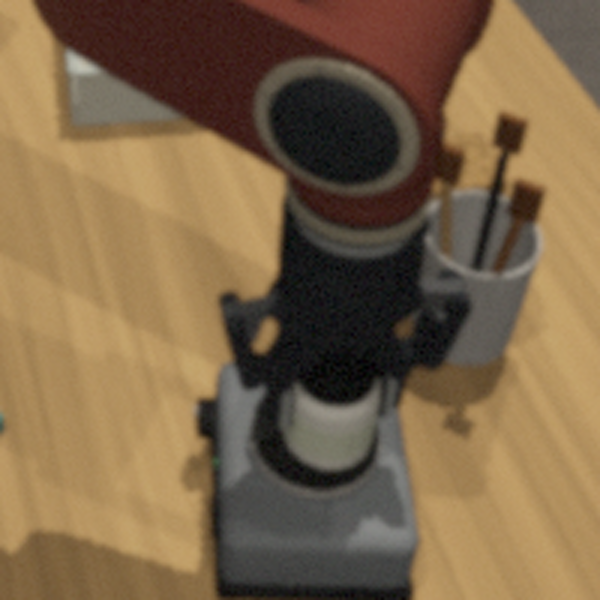

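Call:
servo_tool(
  delta_pos=[
    [0,0.007,0],
    [0,0.007,0],
    [0,0.007,-0.001],
    [0,0.007,-0.001],
    [0,0.007,-0.001],
  ],
  dr=[
    [0,0,0],
    [0,0,0],
    [0,0,0],
    [0,0,0],
    [0,0,0],
  ],
  grip=[0.5,0.5,0.5,0.5,0.5],
)

```text
t: 40.83
tool_pos: [0.5753, -0.391, 0.1209]
tool_rot: [-1.132, 1.301, -1.332]
contact_force: [-10.1, 9.8, 25.5]
opening: 0.052
```

Call:
servo_tool(
  delta_pos=[
    [0,0.007,-0.001],
    [0,0.007,0],
    [0,0.007,-0.001],
    [0,0.007,0],
    [0,0.007,0],
  ],
  dr=[
    [0,0,0],
    [0,0,0],
    [0,0,0],
    [0,0,0],
    [0,0,0],
  ],
  grip=[0.5,0.5,0.5,0.5,0.5],
)

```text
t: 41.45
tool_pos: [0.5754, -0.391, 0.1208]
tool_rot: [-1.134, 1.303, -1.329]
contact_force: [-12.6, 10.3, 26.5]
opening: 0.0522
```

Call:
servo_tool(
  delta_pos=[
    [0,0.007,-0.001],
    [0,0.007,0],
    [0,0.007,-0.001],
    [0,0.007,0],
    [0,0.007,0],
  ],
  dr=[
    [0,0,0],
    [0,0,0],
    [0,0,0],
    [0,0,0],
    [0,0,0],
  ],
  grip=[0.5,0.5,0.5,0.5,0.5],
)

```text
t: 42.08
tool_pos: [0.5756, -0.391, 0.1208]
tool_rot: [-1.136, 1.306, -1.326]
contact_force: [-13.1, 9.5, 26.0]
opening: 0.0517
```

Call:
servo_tool(
  delta_pos=[
    [0,0.007,-0.001],
    [0,0.007,0],
    [0,0.007,-0.001],
    [0,0.007,0],
    [0,0.007,0],
  ],
  dr=[
    [0,0,0],
    [0,0,0],
    [0,0,0],
    [0,0,0],
    [0,0,0],
  ],
  grip=[0.5,0.5,0.5,0.5,0.5],
)

```text
t: 42.7
tool_pos: [0.5756, -0.3911, 0.1208]
tool_rot: [-1.137, 1.308, -1.324]
contact_force: [-12.4, 9.9, 26.2]
opening: 0.052
```

Held for over 5 s in all. Lift off and carry it to the tray.

Call:
servo_tool(
  delta_pos=[
    [0,-0.035,0],
    [0,-0.035,0],
    [0,0,0],
  ],
  dr=[
    [0,0,0],
    [0,0,0],
    [0,0,0],
  ],
  grip=[0.5,0.5,0.5],
)

```text
t: 43.08
tool_pos: [0.5761, -0.3911, 0.194]
tool_rot: [-1.135, 1.304, -1.328]
contact_force: [0.7, -0.3, -2.1]
opening: 0.0518
```

Run:
```python
from h import *
b=L2W(0,.064); print(b)
go([(b[0],b[1],.185,TR[2])],step=.052)
shot("side","s25",(280,180,480,380),3)
```

```text
[0.59679675 0.15317388]
t 43.08 pos [ 0.5761 -0.3911  0.194 ] z-axis yaw -8.4 down [ 0.01 -0.01 -1.  ] F [ 0.7 -0.3 -2.1] op 0.0518
11 dp [[-0.0492, 0.0004, -0.0054], [-0.0492, 0.0004, -0.0054], [-0.0492, 0.0004, -0.0055], [-0.0492, 0.0005, -0.0056], [-0.0492, 0.0005, -0.0057]] dr [[-0.1, 0.1, 0.0], [-0.1, 0.1, 0.0], [-0.0, 0.1, 0.1], [-0.1, 0.1, 0.0], [-0.0, 0.1, 0.1]]
11 dp [[-0.0492, 0.0005, -0.0058], [-0.0492, 0.0006, -0.0059], [-0.0492, 0.0006, -0.006], [-0.0491, 0.0007, -0.006], [-0.0491, 0.0007, -0.0061]] dr [[-0.1, 0.1, 0.0], [-0.0, 0.1, 0.1], [-0.1, 0.1, 0.0], [-0.0, 0.1, 0.1], [-0.1, 0.1, 0.0]]
11 dp [[-0.0492, 0.0007, -0.0063]] dr [[-0.0, 0.0, 0.1]]
```

View pics/s25.png

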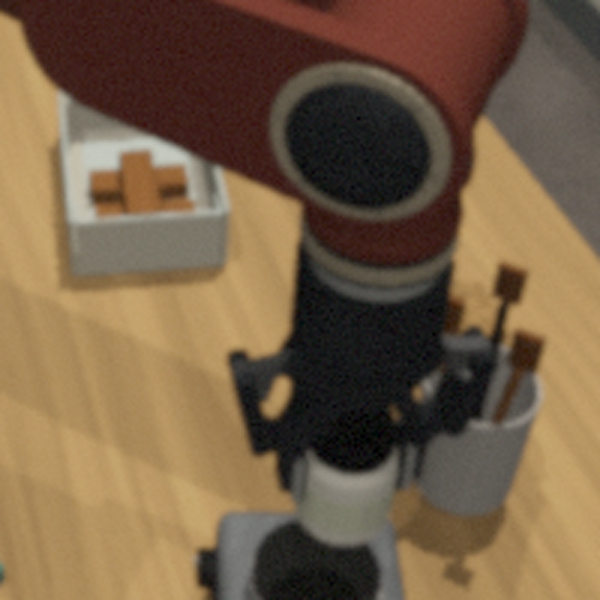

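The bottle is upright and in the jaws, and the tray is unchanged.

Call:
servo_tool(
  delta_pos=[
    [-0.049,0,-0.005],
    [-0.049,0,-0.005],
    [-0.049,0,-0.006],
    [-0.049,0,-0.006],
    [-0.049,0,-0.006],
  ],
  dr=[
    [0,0,0],
    [0,0,0],
    [0,0,0],
    [0,0,0],
    [0,0,0],
  ],
  grip=[0.5,0.5,0.5,0.5,0.5],
)

```text
t: 43.75
tool_pos: [0.5778, -0.1378, 0.1739]
tool_rot: [-1.139, 1.33, -1.315]
contact_force: [1.2, 0.8, -1.9]
opening: 0.0524
```

Run:
```python
from h import *
b=L2W(0,.064); print(b)
go([(b[0],b[1],.185,TR[2])],step=.052)
```

```text
[0.59679675 0.15317388]
t 43.75 pos [ 0.5778 -0.1378  0.1739] z-axis yaw -8.8 down [-0.01   0.003 -1.   ] F [ 1.2  0.8 -1.9] op 0.0524
6 dp [[-0.0484, -0.0017, -0.0043], [-0.0484, -0.0018, -0.0044], [-0.0484, -0.0018, -0.0045], [-0.0484, -0.0018, -0.0046], [-0.0484, -0.0017, -0.0046]] dr [[0.1, 0.1, -0.0], [0.1, 0.1, -0.0], [0.1, 0.1, -0.0], [0.1, 0.1, -0.0], [0.1, 0.1, -0.0]]
6 dp [[-0.0484, -0.0018, -0.0047]] dr [[0.1, 0.1, -0.1]]
```

Call:
servo_tool(
  delta_pos=[
    [-0.048,-0.004,-0.004],
    [-0.048,-0.004,-0.004],
    [-0.048,-0.003,-0.004],
    [-0.048,-0.003,-0.005],
    [-0.048,-0.002,-0.005],
  ],
  dr=[
    [0.1,0,0],
    [0.1,0,0],
    [0.1,0,0],
    [0.1,0,0],
    [0.1,0,0],
  ],
  grip=[0.5,0.5,0.5,0.5,0.5],
)

```text
t: 44.38
tool_pos: [0.5853, 0.1115, 0.1739]
tool_rot: [-1.147, 1.341, -1.309]
contact_force: [0.4, -0.7, -0.8]
opening: 0.0522
```

Call:
servo_tool(
  delta_pos=[
    [-0.046,-0.002,-0.004],
    [0,0,0],
    [0,0,0],
  ],
  dr=[
    [0.1,0,0],
    [0,0,0],
    [0,0,0],
  ],
  grip=[0.5,0.5,0.5],
)

```text
t: 44.75
tool_pos: [0.5843, 0.1612, 0.1671]
tool_rot: [-1.159, 1.344, -1.303]
contact_force: [0.1, -1.0, -1.9]
opening: 0.0522
```

Run:
```python
from h import *
b=L2W(0,.064)
go([(b[0],b[1],.12,TR[2])],step=.052)
shot("side","s26",(260,120,460,270),4)
```

```text
t 44.75 pos [0.5843 0.1612 0.1671] z-axis yaw -8.6 down [-0.033  0.003 -0.999] F [ 0.1 -1.  -1.9] op 0.0522
1 dp [[0.006, 0.0467, 0.0151]] dr [[1.9, 0.8, 0.2]]
```

View pics/s26.png

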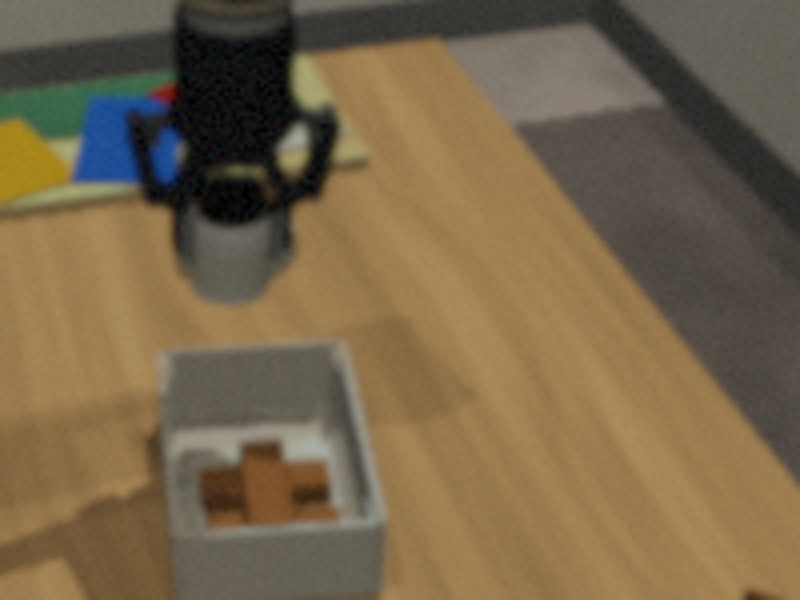

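Call:
servo_tool(
  delta_pos=[
    [0.005,0.02,0.013],
    [0,0.01,0],
    [0,0,0],
  ],
  dr=[
    [1.9,0.8,0.2],
    [0,0,0],
    [0,0,0],
  ],
  grip=[0.5,0.5,0.5],
)

```text
t: 45.18
tool_pos: [0.5953, 0.1509, 0.1344]
tool_rot: [-1.125, 1.335, -1.331]
contact_force: [1.0, -0.4, -1.5]
opening: 0.0521
```

Run:
```python
from h import *
b=L2W(0,.065)
go([(b[0],b[1],.09,TR[2])],step=.052)
shot("side","s27",(280,150,400,240),6)
# predicted silhouette of upright bottle at TCP
o=ctrl.get_obs();p=o['tool_pos'];a=np.linspace(0,6.28,60)
P=[[p[0]+.027*np.cos(t),p[1]+.027*np.sin(t),p[2]-.035+z] for t in a for z in (0,.05)]
q=proj("side",P);print(((q.min(0)-[280,150])*6).round(),((q.max(0)-[280,150])*6).round())
```

```text
t 45.17 pos [0.5953 0.1509 0.1344] z-axis yaw -9.7 down [-0.002  0.001 -1.   ] F [ 1.  -0.4 -1.5] op 0.0521
1 dp [[-0.0035, 0.0444, 0.0012]] dr [[0.1, -0.3, -0.0]]
[195. 193.] [317. 353.]
```

View pics/s27.png

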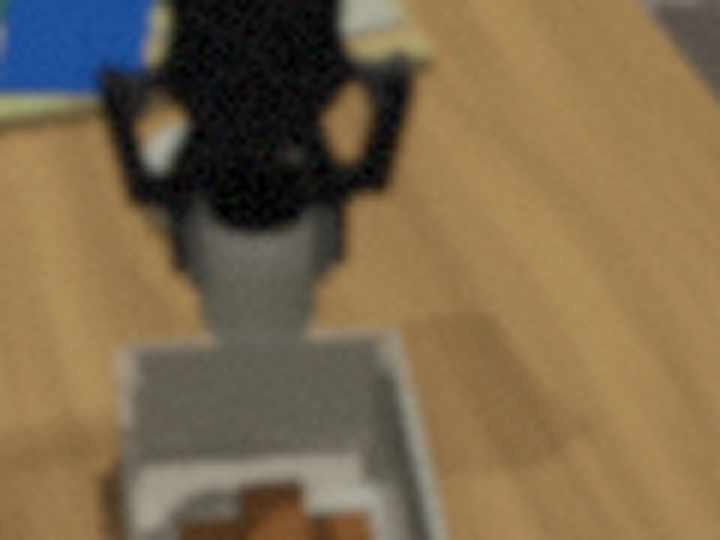

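The bottle's silhouette (190..318 across, bottom near 345) matches the prediction for an upright bottle centred on the TCP. Lowering.

Call:
servo_tool(
  delta_pos=[
    [-0.003,0.04,0],
    [-0.001,0.03,0],
    [0,0.012,0],
    [0,0,0],
  ],
  dr=[
    [0,0,0],
    [0,0,0],
    [0,0,0],
    [0,0,0],
  ],
  grip=[0.5,0.5,0.5,0.5],
)

```text
t: 45.72
tool_pos: [0.5995, 0.155, 0.056]
tool_rot: [-1.118, 1.33, -1.334]
contact_force: [0.5, 0.4, -1.4]
opening: 0.0521
```

Run:
```python
from h import *
b=L2W(0,.065)
go([(b[0],b[1],.04,TR[2])],step=.052)
```

```text
t 45.73 pos [0.5995 0.155  0.056 ] z-axis yaw -9.7 down [ 0.006  0.002 -1.   ] F [ 0.5  0.4 -1.4] op 0.0521
1 dp [[0.0013, 0.016, -0.0025]] dr [[-0.3, -0.3, -0.2]]
```

Call:
servo_tool(
  delta_pos=[
    [0.001,0.011,-0.002],
    [0,0.004,0],
  ],
  dr=[
    [-0.3,0,-0.2],
    [0,0,0],
  ],
  grip=[0.5,0.5],
)

```text
t: 45.98
tool_pos: [0.5993, 0.1545, 0.0433]
tool_rot: [-1.12, 1.33, -1.335]
contact_force: [0.6, 0.4, -0.9]
opening: 0.0518
```

Call:
servo_tool(
  delta_pos=[
    [0,0.002,0],
  ],
  dr=[
    [0,0,0],
  ],
  grip=[0.5],
)

```text
t: 46.1
tool_pos: [0.5998, 0.1546, 0.0417]
tool_rot: [-1.119, 1.329, -1.336]
contact_force: [-0.3, -1.0, -1.2]
opening: 0.0523
```

Call:
servo_tool(
  delta_pos=[
    [0,0.003,0],
    [0,0.002,0],
  ],
  dr=[
    [-0.2,0,0],
    [0,0,0],
  ],
  grip=[0.5,0.5],
)

```text
t: 46.35
tool_pos: [0.6003, 0.1548, 0.0389]
tool_rot: [-1.122, 1.332, -1.333]
contact_force: [-9.3, -2.1, 15.2]
opening: 0.052
```

Call:
servo_tool(
  delta_pos=[
    [0,0.002,0],
  ],
  dr=[
    [0,0,0],
  ],
  grip=[0.5],
)

```text
t: 46.48
tool_pos: [0.6006, 0.1548, 0.039]
tool_rot: [-1.123, 1.332, -1.333]
contact_force: [-6.3, -2.2, 9.1]
opening: 0.0519
```

It touched down at TCP z 0.039, as expected. Release.

Call:
servo_tool(
  delta_pos=[
    [0,-0.001,0],
    [0,0,0],
    [0,0,0],
  ],
  dr=[
    [0,0,0],
    [0,0,0],
    [0,0,0],
  ],
  grip=[0.75,0.75,0.75],
)

```text
t: 46.85
tool_pos: [0.6019, 0.155, 0.0413]
tool_rot: [-1.12, 1.33, -1.334]
contact_force: [-0.6, 0.7, 0.7]
opening: 0.0641
```

Run:
```python
from h import *
go([])
shot("side","s28",(260,150,460,300),4)
```

```text
t 46.85 pos [0.6019 0.155  0.0413] z-axis yaw -9.7 down [ 0.004  0.001 -1.   ] F [-0.6  0.7  0.7] op 0.0641
```

View pics/s28.png

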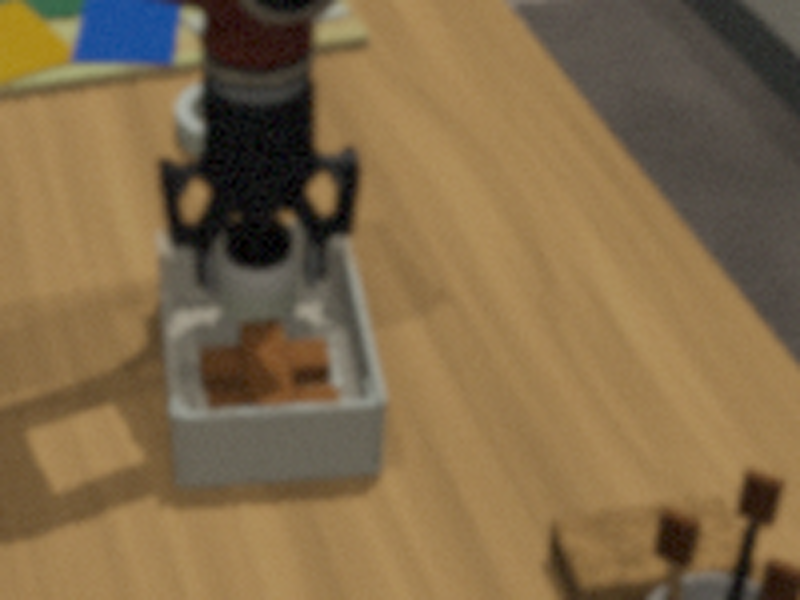

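The bottle stands in the tray at crop (255,265). Retreat straight up, then clear of the scene.

Call:
servo_tool(
  delta_pos=[
    [0,-0.03,0],
    [0,-0.05,0],
    [0,-0.06,0],
    [0,-0.06,0],
    [0,0,0],
  ],
  dr=[
    [0,0,0],
    [0,0,0],
    [0,0,0],
    [0,0,0],
    [0,0,0],
  ],
  grip=[0.75,0.75,0.75,0.75,0.75],
)

```text
t: 47.52
tool_pos: [0.6003, 0.1546, 0.245]
tool_rot: [-1.123, 1.333, -1.333]
contact_force: [1.1, 0.4, -0.2]
opening: 0.0642
```

Call:
servo_tool(
  delta_pos=[
    [-0.05,-0.005,0],
    [-0.05,-0.005,0],
    [-0.05,-0.005,0],
    [-0.05,-0.005,0],
    [-0.05,0,0],
  ],
  dr=[
    [0,0,0],
    [0,0,0],
    [0,0,0],
    [0,0,0],
    [0,0,0],
  ],
  grip=[0.75,0.75,0.75,0.75,0.75],
)

```text
t: 48.15
tool_pos: [0.6435, 0.4035, 0.2598]
tool_rot: [-1.126, 1.34, -1.339]
contact_force: [0.7, -0.4, 0.3]
opening: 0.064
```

Run:
```python
from h import *
go([]); print(ctrl.get_obs()['q'].round(2))
shot("side","s29"); shot("side","s29c",(260,150,460,300),4)
shot("top","t29")
```

```text
t 48.15 pos [0.6435 0.4035 0.2598] z-axis yaw -10.1 down [-0.004 -0.003 -1.   ] F [ 0.7 -0.4  0.3] op 0.064
[ 0.46  0.36  1.24 -0.    1.55  0.64]
```

View pics/s29c.png

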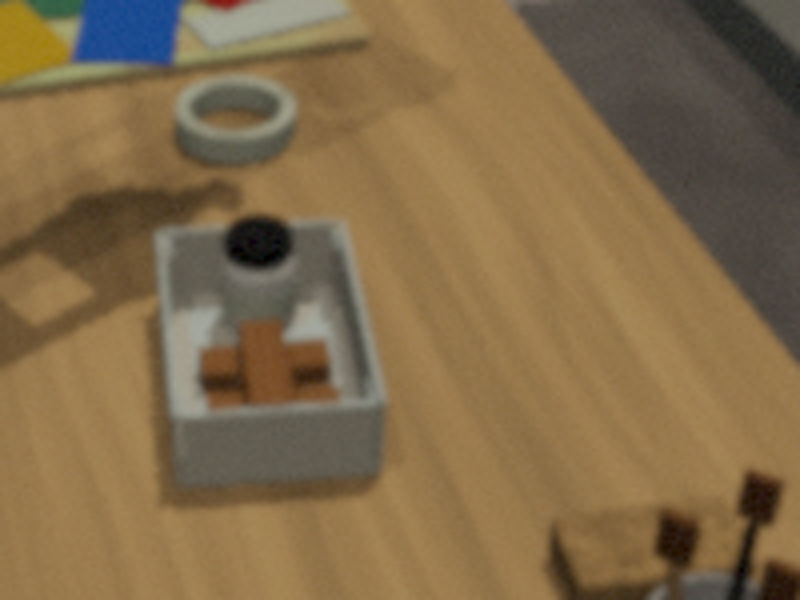

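View pics/t29.png

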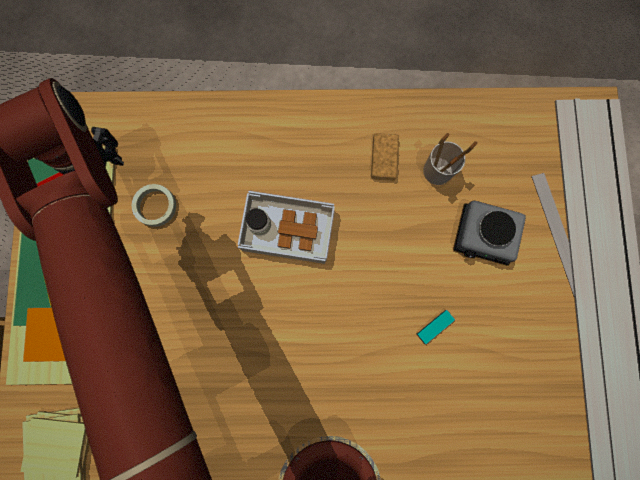

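The top view shows the bottle (258,221) and the three strips (298,230) in the tray. Tape, cork, pot and the turquoise piece are where they were. Last check: the rim's corners against upright walls.

Run:
```python
from h import *
im=ctrl.get_image("top")[:,:,::-1].copy()
s=6; c=cv2.resize(im[180:275,225:350],None,fx=s,fy=s,interpolation=cv2.INTER_CUBIC)
for w,col in ((.062,(0,0,255)),):
    P=[[*L2W(x,y),w] for x,y in ((.067,.1),(.067,-.1),(-.067,-.1),(-.067,.1))]
    q=((proj("top",P)-[225,180]+.5)*s).astype(np.int32); cv2.polylines(c,[q],True,col,1)
cv2.imwrite("pics/t30.png",c)
```

```text
(no output)
```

View pics/t30.png

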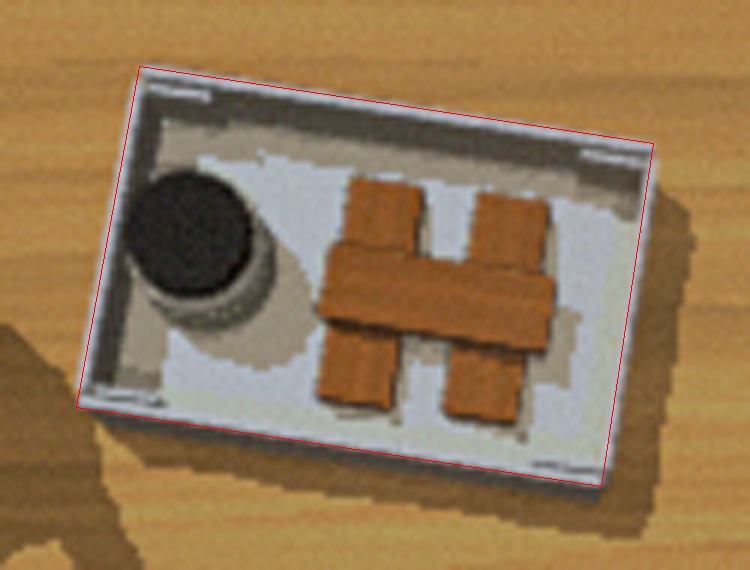

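The visible rim lies on the predicted upright outline on all four sides. The bottle is upright and all the strips are inside.

Run:
```python
from station import ctrl
print(ctrl.get_obs()['t']); print(ctrl.finish_job())
```

```text
48.35
the job is handed in; nothing more can be done
None
```

The job is done and handed in at about 48 s of the 210 s allowed; no verdict is reported.

- **Walls:** I pushed all four upright against their stops first. In the last top view the rim matched the predicted upright outline on every side.
- **Strips:** All three brown strips are in the tray, two flat on the floor and the third across them, well below the rim. I saw only three at the start, and left the turquoise look-alike alone.
- **Bottle:** I held it pressed on the mixer head for about 5 s (18–26 N, height steady at the bottom of travel). It now stands upright on the tray floor.
- **Bystanders:** Tape, cork block and brush pot are where they were, and the arm is clear of everything.

Three things went less than cleanly:
- **Force spike:** While raising the left wall, the force reading reached about 43 N, probably because the wall's edge caught under a finger linkage. I backed off and continued from higher up. I can't tell whether this counts under the 40 N contact rule.
- **Joint limit:** Joint 6 came to within 0.005 rad of its limit (-3.135 against -3.14) on the first approach to the bottle. That move fell short, so I turned the gripper half round and continued.
- **Bottle drift:** The bottle drifted about 7 mm sideways along with the gripper while it was held on the mixer, but stayed on the pad.

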